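Open the ripe bottles and set the misting timer

ROBOT

A 6-joint arm with a two-finger parallel gripper is mounted at the origin on the work surface. World frame = base frame: x ahead of the robot, y to its left, z up, the work surface at z = 0. Lengths are in m, angles in degrees, forces in N, time in s.
With the tool pointing down it reaches from about 0.275 to 0.85 m from the base axis. Payload 19 kg.
Tool frame: the origin (TCP) lies on the centre line of the jaws, within the pads' length; the fingertips stand 25 mm ahead of it and the grasp point (between the pads) lies 6 mm ahead of it; z points along the fingers, y is the line along which they close (so a half turn about z gives the same grasp; the last joint's range is limited). The gripper opens to 85 mm and grips with 20 to 120 N. Pads are 22 mm wide; open, the fingers measure 114 mm over their backs; the gripper's body (76 mm by 85 mm) begins 54 mm behind the grasp point. The pads swing forward as they close: fully open they stand 13 mm farther back than shut.
Start: joints at [59.53, 8.623, 82.357, -0, 89.026, -7.678], TCP at [0.223, 0.53, 0.256] pointing down, gripper open.
Joint ranges: [-160.23, 160.23], [-39.13, 120.54], [6.94, 153.29], [-79.49, 259.48], [9.18, 160.14], [-161.06, 161.06]. Speed limits (degrees/s): [108.29, 108.29, 127.2, 172.46, 172.46, 172.46].

INTERFACE

Orientations are given as a 3x3 rotation matrix whose columns are the frame's x, y, z axes.
In Python, from workcell import arm gives the robot as it stands. The module is installed in compiled form; this text tells all that it offers.
- The arm moves only by the tool apply_moves, never from a script. Its argument "plan" is a list of rows, each a list of 4 numbers: the shift along the tool's x, y, z each as a share of 10 cm, from -1 to 1, then the turn about the tool's z as a share of pi rad, from -1 to 1. In form: [[tx, ty, tz, spin], ...]. A call has 1 to 5 rows; each row is the pose to reach, as a shift and turn from the pose commanded when the call began, along the tool's axes at that moment, turning the shorter way round; what a row does not reach only later rows make up. A row lasts 1/12 s, in which the tool goes at most 41.7 mm and 7.16 degrees, less where a joint would pass 70% of its speed; a pose out of reach is approached as far as the arm can. A call with a number of a shift or a turn outside -1 to 1 is refused whole. A call with a gripper value outside its range is refused whole. "jaw" is the gripper's target within -1 to 1 (fully open at 1, half-way at 0, shut at -1), set as the call begins (left out, the last holds). The fingers move at their own pace and stop on an object; the grip force is fixed at half the most. Time passes only in rows, so rows that repeat a pose let the fingers close. It gives the time, the measured TCP pose, the force, the opening and the grip force at its end, in the units of the state.
- arm.observe(): the state, without advancing time (a new reading comes with each control period).
- arm.capture(name): name is "scene" or "side" or "wrist"; returns a dict with "img" (480x640x3 uint8, red, green, blue), "range_z" (480x640 float32, m along the optical axis (not along the pixel's ray), 0 where there is no reading), "mtx" (3x3 intrinsics, pixels), "position" and "attitude" of the camera in the world; the wrist camera has in their place "T_tool_cam" (4x4, takes a point from camera to tool coordinates, whose origin is the TCP and whose axes are the flange's). Camera axes: x right, y down, z forward; pixel columns grow to the right and rows downward; lengths in m; the calibration is good to about 2 mm. A picture is of the moment at which its call begins: read the wrist's pose just before it.
- arm.sign_off(): hands the job in; it is judged then, once.
The state is a dict: "time_s": time; "joint_positions": joint angles; "qd": joint speeds; "joint_torque": joint torques, N m; "tool_pos": TCP position; "tool_rot": TCP orientation; "force": force on the tool from outside, world axes, zero at the start; "moment": the same for the moment, N m; "grip_width": finger opening in m; "grip_force": force on a finger pad.
Only numpy, scipy, OpenCV 4.12 (cv2) and the standard library are available. Lean on these libraries where they do the work, as an engineer would, in place of code of your own. Each camera call takes 0.05 s, during which the arm holds its last target. There are 200 camera calls.

TASK

Open the ripe growing bottles for fruiting: rock each orange bung side to side while lifting until it lets go, without hauling the bottle up out of the crate, and put every bung in the red basket. Once they are all in there, set the free-standing timer to 40 minutes, pressing it down as you turn the knob so that the unit stays where it stands and does not spin. Leave everything else on the bench alone.

Things in the scene. Friction and masses are not known exactly. Their poses are not given: they have to be found in the camera images.
- bottle0_mouth (a point): centre of the mouth of growing bottle 0, on top of its round white neck (70 mm outer diameter), 155 mm above the table. z up; x is the line on which two sprung rubber lips in the neck squeeze the plug, rubbing with about 20 N against a straight pull (more than lifts the bottle). An open bottle shows brown substrate.
- bottle0 (a joint): height (m) by which that bottle is lifted in its well: 0 = home, at most 0.05. About 9 N lifts it; it sinks back when let go. To free a bung: pinch the tab across its thickness, rock it 0.15 to 0.2 rad either way in its own xz plane (about its y) while lifting about 3 mm a swing; after some 13 mm of lift the lips let go.
- bung0: orange bung, 70 g, in bottle 0 at the start, or absent (3 or 4 of them are there). Origin: centre of the underside of its square flange (56 x 56 x 8 mm), which lies on the neck's rim; z up out of the bottle. Above: flat grip tab, 16 mm thick along x, 40 mm wide along y, z = 8 to 50 mm. Below: round plug, 41 tapering to 34 mm diameter, 28 mm long. Its x is along the mouth's x.
- bottle1_mouth (a point): centre of the mouth of growing bottle 1, on top of its round white neck (70 mm outer diameter), 155 mm above the table. z up; x is the line on which two sprung rubber lips in the neck squeeze the plug, rubbing with about 20 N against a straight pull (more than lifts the bottle). An open bottle shows brown substrate.
- bottle1 (a joint): height (m) by which that bottle is lifted in its well: 0 = home, at most 0.05. About 9 N lifts it; it sinks back when let go. To free a bung: pinch the tab across its thickness, rock it 0.15 to 0.2 rad either way in its own xz plane (about its y) while lifting about 3 mm a swing; after some 13 mm of lift the lips let go.
- bung1: orange bung, 70 g, in bottle 1 at the start, or absent (3 or 4 of them are there). Origin: centre of the underside of its square flange (56 x 56 x 8 mm), which lies on the neck's rim; z up out of the bottle. Above: flat grip tab, 16 mm thick along x, 40 mm wide along y, z = 8 to 50 mm. Below: round plug, 41 tapering to 34 mm diameter, 28 mm long. Its x is along the mouth's x.
- bottle2_mouth (a point): centre of the mouth of growing bottle 2, on top of its round white neck (70 mm outer diameter), 155 mm above the table. z up; x is the line on which two sprung rubber lips in the neck squeeze the plug, rubbing with about 20 N against a straight pull (more than lifts the bottle). An open bottle shows brown substrate.
- bottle2 (a joint): height (m) by which that bottle is lifted in its well: 0 = home, at most 0.05. About 9 N lifts it; it sinks back when let go. To free a bung: pinch the tab across its thickness, rock it 0.15 to 0.2 rad either way in its own xz plane (about its y) while lifting about 3 mm a swing; after some 13 mm of lift the lips let go.
- bung2: orange bung, 70 g, in bottle 2 at the start, or absent (3 or 4 of them are there). Origin: centre of the underside of its square flange (56 x 56 x 8 mm), which lies on the neck's rim; z up out of the bottle. Above: flat grip tab, 16 mm thick along x, 40 mm wide along y, z = 8 to 50 mm. Below: round plug, 41 tapering to 34 mm diameter, 28 mm long. Its x is along the mouth's x.
- bottle3_mouth (a point): centre of the mouth of growing bottle 3, on top of its round white neck (70 mm outer diameter), 155 mm above the table. z up; x is the line on which two sprung rubber lips in the neck squeeze the plug, rubbing with about 20 N against a straight pull (more than lifts the bottle). An open bottle shows brown substrate.
- bottle3 (a joint): height (m) by which that bottle is lifted in its well: 0 = home, at most 0.05. About 9 N lifts it; it sinks back when let go. To free a bung: pinch the tab across its thickness, rock it 0.15 to 0.2 rad either way in its own xz plane (about its y) while lifting about 3 mm a swing; after some 13 mm of lift the lips let go.
- bung3: orange bung, 70 g, in bottle 3 at the start, or absent (3 or 4 of them are there). Origin: centre of the underside of its square flange (56 x 56 x 8 mm), which lies on the neck's rim; z up out of the bottle. Above: flat grip tab, 16 mm thick along x, 40 mm wide along y, z = 8 to 50 mm. Below: round plug, 41 tapering to 34 mm diameter, 28 mm long. Its x is along the mouth's x.
- crate: blue crate, fixed, 230 x 230 mm, closed flat deck 100 mm above the table from which four bottle necks rise to 155 mm in a 2 x 2 square at +-55 mm from its middle. Origin: centre of its underside.
- basket: red open basket, loose, 0.5 kg, 260 mm along its x, 180 mm along its y, 75 mm high, walls and floor 5 mm. Origin: centre of its underside, z up.
- timer: white round free-standing timer, loose, 0.36 kg, 120 mm diameter, top face 50 mm above the table, on four feet. Origin: centre of its underside, z up; its scale begins (0) at -x. 13 ticks on the top face, 5 minutes (25 degrees) apart, run clockwise seen from above; long ones at 0, 20, 40 and 60, the 40 one red.
- dial (a joint): timer setting, rad: 0 = 0 min, grows clockwise seen from above, 0.08727 a minute, end stop at 60 min = 5.236; 40 min = 3.491. 5 to 20 min at the start. Stiff (0.22 N m), stays where left: unless the unit is pressed down with about 8 N or more while turning, the whole unit spins on the table instead.
- knob (a point): middle of the timer knob, on the turning axis, 73.5 mm above the table. A black bar, 60 mm along its x, 18 mm thick along its y, from 55.5 to 91.5 mm above the table, on a grey disc (86 mm diameter, its top at 55.5 mm) that turns with it and on which fingertips may press. z up; the yellow line on the -x end points to the minutes.
- timer_front (a point): point on the rim of the timer's housing, 60 mm from its axis on its -x side, 30 mm above the table: shows whether the unit has spun or shifted
- timer_back (a point): the same on its +x side
- mushroom_a: bystander: king oyster mushroom standing, 42 mm diameter, 100 mm tall, origin at its foot
- mushroom_b: bystander: king oyster mushroom standing, 42 mm diameter, 85 mm tall, origin at its foot
- spray: bystander: clear bottle with blue cap, 64 mm diameter, 180 mm tall, origin at its foot
- jar: bystander: jar with green lid, 72 mm diameter, 110 mm tall, origin at its foot

How it is judged:
By the outcome, as a careful person would: the job done as asked, in the order asked, and still so for the second after the job is handed in, with the robot touching nothing.
Of bung0, bung1, bung2, bung3 only 3 to 4 are there at a start; the rules pass over those that are not, and their reading is None.
At some moment in a run one of basket may be knocked a few centimetres aside while the robot is not near it.
Once in a run the grip may slacken for a moment while it holds something.
It also fails if it takes over 210 s, if anything falls off the work surface, if the arm or the gripper's body presses on something with over 40 N, if the wrist force passes 120 N, or if a joint passes its speed limit or range.

## Working session

There is one attempt and no reset: what is moved stays moved. The work goes in short steps, Python scripts to look and compute and a tool call to move; the robot and the scene stay as the last step left them, time stands still between calls to the robot, and variables do not carry over. Pictures are saved under pics/ and viewed, at most 14 in all, crops included, and the job is handed in when it is done.

Besides the shell and the picture viewer there is one more tool, called as name(argument=value, ...), one argument or row to a line, values as JSON. apply_moves: Moves the arm, as the interface text tells. Its arguments: {"type":"object","properties":{"plan":{"type":"array","items":{"type":"array","items":{"type":"number","minimum":-1,"maximum":1}}},"jaw":{"type":"number"}},"required":["plan"]}

```bash
mkdir -p pics
cat > h.py <<'E'
import numpy as np,cv2
from workcell import arm
def cap(n):
    s=arm.observe(); c=arm.capture(n)
    if n=="wrist":
        T=np.eye(4);T[:3,:3]=s["tool_rot"];T[:3,3]=s["tool_pos"];T=T@np.array(c["T_tool_cam"])
        c["R"],c["p"]=T[:3,:3],T[:3,3]
    else: c["R"],c["p"]=np.array(c["attitude"]).reshape(3,3),np.array(c["position"])
    c["K"]=np.array(c["mtx"]);return c
def ray(c,uv): # pixels Nx2 -> world dirs
    uv=np.atleast_2d(uv).astype(float);d=np.c_[uv,np.ones(len(uv))]@np.linalg.inv(c["K"]).T
    return d@c["R"].T
def plane(c,uv,z):
    d=ray(c,uv);return c["p"]+d*((z-c["p"][2])/d[:,2])[:,None]
def cloud(c):
    v,u=np.mgrid[:480,:640];d=ray(c,np.c_[u.ravel(),v.ravel()])
    return (c["p"]+d*c["range_z"].reshape(-1,1)).reshape(480,640,3)
def save(c,n): cv2.imwrite("pics/"+n,c["img"][:,:,::-1])
def hsv(c): return cv2.cvtColor(np.ascontiguousarray(c["img"]),cv2.COLOR_RGB2HSV)
E
python3 - <<'E'
from h import *
s=arm.observe();print({k:np.round(v,3).tolist() for k,v in s.items()})
for n in("scene","side","wrist"):
    c=cap(n);save(c,n+"0.png");print(n,c["p"].round(3),c["R"].round(2).tolist())
E
```

```text
{'time_s': 0.0, 'joint_positions': [59.531, 8.65, 82.392, -0.0, 89.027, -7.677], 'qd': [-0.025, 0.043, -0.041, -0.021, -0.063, -0.036], 'joint_torque': [0.0, -71.307, -57.087, -0.0, 0.009, -0.0], 'tool_pos': [0.223, 0.53, 0.256], 'tool_rot': [[-0.922, 0.387, -0.001], [0.387, 0.922, -0.001], [0.0, -0.001, -1.0]], 'force': [0.04, -0.198, 0.035], 'moment': [0.009, -0.021, -0.003], 'grip_force': 0.0, 'grip_width': 0.085}
scene [ 1.226 -0.466  0.656] [[0.58, 0.45, -0.68], [0.81, -0.32, 0.48], [0.0, -0.83, -0.55]]
side [ 0.035 -0.991  1.018] [[0.89, -0.26, 0.37], [-0.45, -0.55, 0.7], [0.02, -0.79, -0.61]]
wrist [0.161 0.556 0.374] [[0.39, 0.89, 0.24], [0.92, -0.37, -0.1], [-0.0, 0.27, -0.96]]
```

View pics/scene0.png

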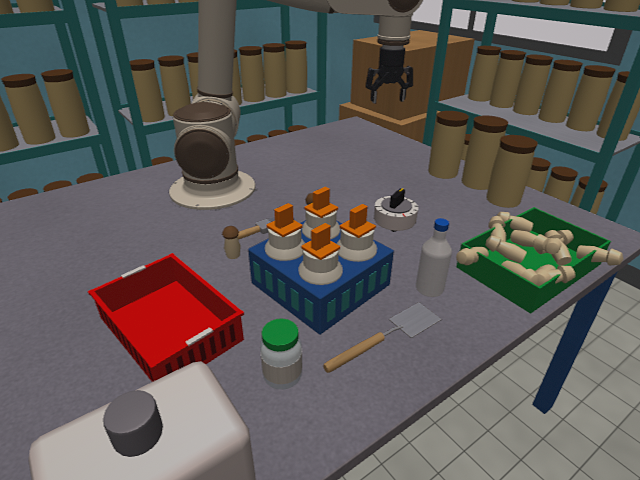

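View pics/side0.png

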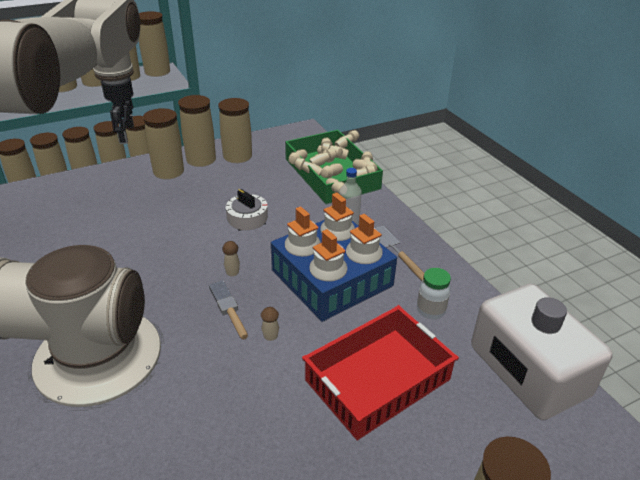

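```bash
cat > m.py <<'E'
from h import *
def bungs(c,zmin=.17):
    P=cloud(c);H=hsv(c);m=(H[...,0]>5)&(H[...,0]<20)&(H[...,1]>190)&(H[...,2]>90)&(P[...,2]>zmin)&(P[...,2]<.26)&(c["range_z"]>0)
    m=cv2.morphologyEx(m.astype(np.uint8),cv2.MORPH_OPEN,np.ones((2,2)))
    n,l,st,_=cv2.connectedComponentsWithStats(m);o=[]
    for i in range(1,n):
        if st[i,4]<40: continue
        o.append(P[l==i])
    return o
if __name__=="__main__":
  for n in("scene","side"):
    c=cap(n);P=cloud(c);H=hsv(c)
    for Q in bungs(c):
        t=Q[Q[:,2]>np.percentile(Q[:,2],98)-.004]
        r=cv2.minAreaRect((t[:,:2]*1000).astype(np.float32))
        print(n,"tab",len(Q),len(t),"zmax",np.percentile(Q[:,2],98).round(4),"c",np.round(r[0],1),np.round(r[1],1),round(r[2],1))
    # basket
    m=((H[...,0]<4)|(H[...,0]>176))&(H[...,1]>180)&(P[...,2]>.06)&(P[...,2]<.09)
    q=P[m];print(n,"rim z",np.percentile(q[:,2],[50,95]).round(4),np.round(cv2.minAreaRect((q[:,:2]*1000).astype(np.float32)),1) if 0 else [np.round(x,1) for x in cv2.minAreaRect((q[:,:2]*1000).astype(np.float32))])
    # crate deck
    m=(H[...,0]>105)&(H[...,0]<125)&(H[...,1]>150)&(P[...,2]>.09)&(P[...,2]<.11)&(abs(P[...,0]-.6)<.4)
    q=P[m];print(n,"deck",np.median(q[:,2]).round(4),[np.round(x,1) for x in cv2.minAreaRect((q[:,:2]*1000).astype(np.float32))])
    # timer knob : dark points z .06-.1
    b=(396,208) if n=="scene" else (246,208)
    w=np.zeros((480,640),bool);w[b[1]-28:b[1]+28,b[0]-30:b[0]+30]=1
    m=w&(P[...,2]>.08)&(P[...,2]<.1);q=P[m];print(n,"knob",len(q),np.percentile(q[:,2],95).round(4),[np.round(x,1) for x in cv2.minAreaRect((q[:,:2]*1000).astype(np.float32))])
    m=w&(P[...,2]>.045)&(P[...,2]<.053);q=P[m];print(n,"face",np.median(q[:,2]).round(4),[np.round(x,1) for x in cv2.minEnclosingCircle((q[:,:2]*1000).astype(np.float32))])
    m=w&(H[...,0]>20)&(H[...,0]<35)&(H[...,1]>150)&(P[...,2]>.05);q=P[m];print(n,"yellow",len(q),q.mean(0).round(4) if len(q) else 0)
    m=w&((H[...,0]<5)|(H[...,0]>175))&(H[...,1]>120)&(P[...,2]>.04);q=P[m];print(n,"red",len(q),q.mean(0).round(4) if len(q) else 0)
E
python3 m.py
python3 - <<'E'
import cv2
a=cv2.imread('pics/scene0.png')[180:240,360:435];b=cv2.imread('pics/side0.png')[180:235,215:280]
import numpy as np
f=lambda x:cv2.resize(x,(390,400),interpolation=cv2.INTER_CUBIC)
cv2.imwrite('pics/t0.png',np.hstack([f(a),f(b)]))
E
```

```text
scene tab 266 50 zmax 0.2053 c [532.1  45. ] [12.  37.4] 7.5
scene tab 316 59 zmax 0.2053 c [549.4 -61.9] [12.  39.2] 8.5
scene tab 298 61 zmax 0.2053 c [ 922.7 -201.3] [ 27.9 804.6] 46.9
scene tab 349 80 zmax 0.2056 c [ 930.7 -257.2] [ 30.1 722.6] 52.3
scene rim z [0.0732 0.0756] [array([ 528.9, -334.2]), array([271.4, 189.7]), np.float64(8.9)]
scene deck 0.0992 [array([594.3,  -1.2]), array([227.3, 230. ]), np.float64(8.8)]
scene knob 110 0.0927 [array([488.7, 338. ]), array([18.3, 64.3]), np.float64(18.6)]
scene face 0.0498 [array([488.9, 339.1]), np.float64(64.5)]
scene yellow 9 [0.4813 0.3558 0.0916]
scene red 3 [0.5366 0.3181 0.0509]
side rim z [0.0724 0.076 ] [array([ 526. , -332.7]), array([271.6, 191.2]), np.float64(9.0)]
side deck 0.0981 [array([ 5.886e+02, -4.000e-01]), array([233.1, 231.5]), np.float64(8.2)]
side knob 119 0.0937 [array([483.3, 339.4]), array([24. , 67.2]), np.float64(18.2)]
side face 0.0492 [array([486.5, 337.2]), np.float64(64.4)]
side yellow 6 [0.4808 0.3576 0.0906]
side red 0 0
```

View pics/t0.png

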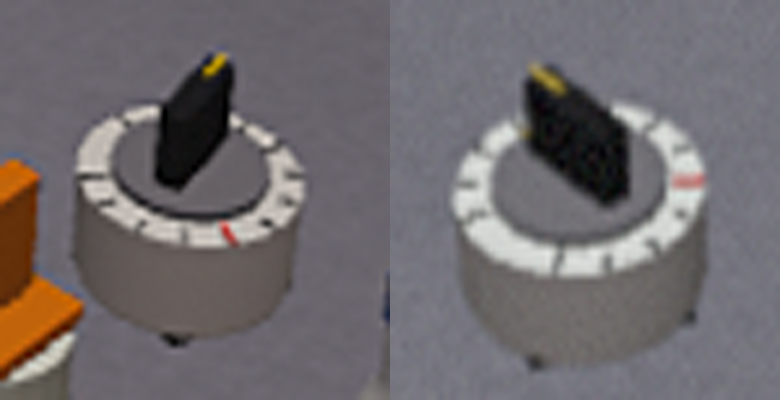

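apply_moves(
  plan=[
    [0,0,-0.4,0],
    [-0.3,-0.2,-0.7,0],
    [-0.6,-0.4,-0.9,0],
    [-0.91,-0.58,-0.9,0],
  ],
  jaw=1,
)

```text
time_s: 0.58
tool_pos: [0.2843, 0.4411, 0.3502]
tool_rot: [[-0.923, 0.385, 0.003], [0.385, 0.923, 0.004], [-0.001, 0.005, -1.0]]
force: [1.3, 1.2, -0.3]
grip_width: 0.0855
grip_force: 0.0
```

apply_moves(
  plan=[
    [-0.3,-0.19,0,0],
    [-0.6,-0.38,0,0],
    [-0.91,-0.58,0,0],
  ],
)

```text
time_s: 0.83
tool_pos: [0.3461, 0.3512, 0.3464]
tool_rot: [[-0.922, 0.387, 0.0], [0.387, 0.922, 0.0], [-0.0, 0.0, -1.0]]
force: [0.6, 1.3, -0.7]
grip_width: 0.0855
grip_force: 0.0
```

apply_moves(
  plan=[
    [-0.3,-0.19,0,0],
    [-0.6,-0.38,0,0],
    [-0.91,-0.58,0,0],
  ],
)

```text
time_s: 1.08
tool_pos: [0.4076, 0.2624, 0.3464]
tool_rot: [[-0.922, 0.387, 0.0], [0.387, 0.922, 0.0], [-0.0, 0.0, -1.0]]
force: [0.5, 1.1, -0.0]
grip_width: 0.0852
grip_force: 0.0
```

apply_moves(
  plan=[
    [-0.3,-0.19,0,0],
    [-0.6,-0.38,0,0],
    [-0.91,-0.58,0,0],
  ],
)

```text
time_s: 1.33
tool_pos: [0.469, 0.1736, 0.3464]
tool_rot: [[-0.922, 0.387, 0.0], [0.387, 0.922, 0.0], [-0.0, 0.0, -1.0]]
force: [1.1, 0.1, -0.6]
grip_width: 0.0852
grip_force: 0.0
```

apply_moves(
  plan=[
    [-0.3,-0.19,0,0],
    [-0.6,-0.38,0,0],
    [-0.91,-0.58,0,0],
  ],
)

```text
time_s: 1.58
tool_pos: [0.5305, 0.0848, 0.3463]
tool_rot: [[-0.922, 0.387, 0.0], [0.387, 0.922, 0.0], [-0.0, 0.0, -1.0]]
force: [0.2, 0.4, 0.8]
grip_width: 0.0857
grip_force: 0.0
```

apply_moves(
  plan=[
    [-0.3,-0.19,0,0],
    [-0.6,-0.38,0,0],
    [-0.91,-0.58,0,0],
  ],
)

```text
time_s: 1.83
tool_pos: [0.592, -0.0039, 0.3463]
tool_rot: [[-0.922, 0.387, 0.0], [0.387, 0.922, 0.0], [-0.0, 0.0, -1.0]]
force: [0.7, -0.3, -0.4]
grip_width: 0.0857
grip_force: 0.0
```

apply_moves(
  plan=[
    [0,0,0,0.04],
    [0,0,0,0.08],
    [0,0,0,0.12],
    [0,0,0,0.16],
    [0,0,0,0.2],
  ],
)

```text
time_s: 2.25
tool_pos: [0.5913, -0.0024, 0.3461]
tool_rot: [[-0.516, 0.857, -0.0], [0.857, 0.516, -0.0], [0.0, -0.0, -1.0]]
force: [-0.1, -0.2, -0.1]
grip_width: 0.0855
grip_force: 0.0
```

apply_moves(
  plan=[
    [0,0,0,0.04],
    [0,0,0,0.08],
    [0,0,0,0.12],
    [0,0,0,0.126],
    [0,0,0,0.126],
  ],
)

```text
time_s: 2.67
tool_pos: [0.5913, -0.0022, 0.3462]
tool_rot: [[-0.153, 0.988, -0.0], [0.988, 0.153, -0.0], [0.0, -0.0, -1.0]]
force: [-0.0, 1.0, 0.3]
grip_width: 0.0856
grip_force: 0.0
```

Motion is accurate. Now a wrist look, with depth and colour.

```bash
cat > b.py <<'E'
from h import *
import sys
c=cap("wrist");save(c,sys.argv[1]);P=cloud(c);H=hsv(c)
org=(H[...,0]>5)&(H[...,0]<20)&(H[...,1]>180)&(c["range_z"]>0)
for nm,lo,hi in(("tabtop",.195,.215),("flange",.155,.17)):
    m=(org&(P[...,2]>lo)&(P[...,2]<hi)).astype(np.uint8)
    n,l,st,ce=cv2.connectedComponentsWithStats(m)
    for i in range(1,n):
        if st[i,4]<150: continue
        q=P[l==i];r=cv2.minAreaRect((q[:,:2]*1000).astype(np.float32))
        uv=np.argwhere(l==i)[:,::-1].astype(np.float32);r2=cv2.minAreaRect(uv)
        pc=plane(c,cv2.boxPoints(r2),.205)[:,:2]
        print(nm,st[i,4],"z",np.median(q[:,2]).round(4),"c",np.round(r[0],1),np.round(r[1],1),round(r[2],1),"px",ce[i].round(),"ray@.205",(pc.mean(0)*1000).round(1))
E
python3 b.py w1.png
```

```text
tabtop 1251 z 0.2053 c [527.9  47.4] [16.4 39.9] 8.3 px [244. 165.] ray@.205 [528.9  47.7]
tabtop 1253 z 0.2052 c [636.6  63.9] [16.5 39.1] 8.2 px [390. 165.] ray@.205 [635.7  63.9]
tabtop 956 z 0.2052 c [544.1 -60.1] [16.5 38.6] 8.1 px [251. 298.] ray@.205 [544.8 -58.5]
tabtop 962 z 0.2052 c [652.7 -44. ] [16.2 38.9] 8.3 px [382. 299.] ray@.205 [651.5 -42.5]
flange 2175 z 0.1634 c [528.2  47.6] [55.1 54.3] 8.9 px [256. 163.] ray@.205 [535.2  49.9]
flange 2504 z 0.1634 c [636.3  63.9] [54.7 53.5] 8.8 px [377. 161.] ray@.205 [629.3  64.1]
flange 2065 z 0.1635 c [544.6 -60.5] [54.  54.9] 8.5 px [262. 278.] ray@.205 [549.4 -43. ]
flange 2087 z 0.1634 c [652.6 -44. ] [54.3 54.6] 8.9 px [372. 278.] ray@.205 [643.1 -28.4]
```

View pics/w1.png

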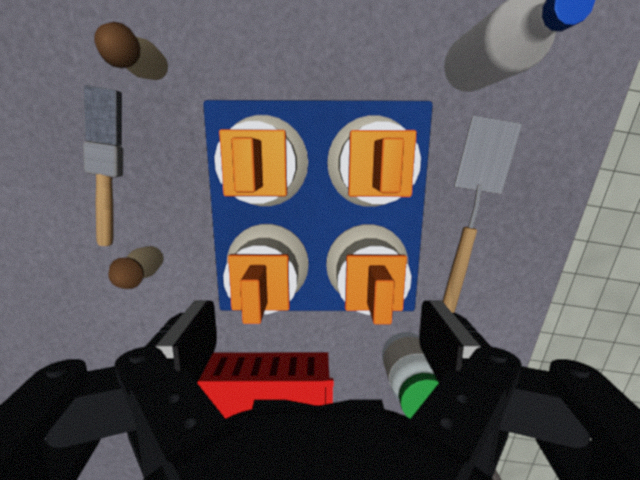

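apply_moves(
  plan=[
    [-0.25,-0.27,0.3,0],
    [-0.5,-0.55,0.5,0],
    [-0.5,-0.55,0.8,0],
    [-0.5,-0.55,0.8,0],
  ],
)

```text
time_s: 3.05
tool_pos: [0.542, -0.061, 0.2612]
tool_rot: [[-0.153, 0.988, -0.007], [0.988, 0.153, 0.001], [0.002, -0.006, -1.0]]
force: [-0.5, 1.1, -1.0]
grip_width: 0.0852
grip_force: 0.0
```

apply_moves(
  plan=[
    [0,0,0.3,0],
    [0,0,0.59,0],
    [0,0,0.59,0],
  ],
)

```text
time_s: 3.3
tool_pos: [0.5436, -0.0592, 0.2037]
tool_rot: [[-0.154, 0.988, -0.006], [0.988, 0.154, 0.002], [0.002, -0.005, -1.0]]
force: [-0.9, -0.2, -1.2]
grip_width: 0.0855
grip_force: 0.0
```

apply_moves(
  plan=[
    [0,0,0,0],
    [0,0,0,0],
    [0,0,0,0],
    [0,0,0,0],
    [0,0,0,0],
  ],
  jaw=-1,
)

```text
time_s: 3.72
tool_pos: [0.5449, -0.06, 0.2085]
tool_rot: [[-0.152, 0.988, 0.001], [0.988, 0.152, -0.0], [-0.001, 0.001, -1.0]]
force: [0.2, 0.4, -0.1]
grip_width: 0.0254
grip_force: 0.0
```

apply_moves(
  plan=[
    [0,0,0,0],
    [0,0,0,0],
    [0,0,0,0],
    [0,0,0,0],
    [0,0,0,0],
  ],
)

```text
time_s: 4.13
tool_pos: [0.5444, -0.0601, 0.2082]
tool_rot: [[-0.152, 0.988, 0.0], [0.988, 0.152, -0.0], [-0.0, 0.0, -1.0]]
force: [-5.1, 0.1, 7.4]
grip_width: 0.0149
grip_force: 59.6
```

apply_moves(
  plan=[
    [0,0.02,0,0],
    [0,0.04,0,0],
    [0,0.06,-0.01,0],
    [0,0.08,-0.02,0],
    [0,0.08,-0.02,0],
  ],
)

```text
time_s: 4.55
tool_pos: [0.5504, -0.0591, 0.2086]
tool_rot: [[-0.151, 0.988, -0.006], [0.988, 0.151, -0.0], [0.0, -0.006, -1.0]]
force: [-19.9, -4.0, 2.0]
grip_width: 0.0146
grip_force: 60.2
```

Run:
```python
from h import *
c=cap("scene");d=cap("side")
f=lambda x:cv2.resize(np.ascontiguousarray(x[:,:,::-1]),(390,400),interpolation=cv2.INTER_CUBIC)
cv2.imwrite("pics/t1.png",np.hstack([f(c["img"][180:290,240:345]),f(d["img"][190:300,270:375])]))
```

```text
(no output)
```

View pics/t1.png

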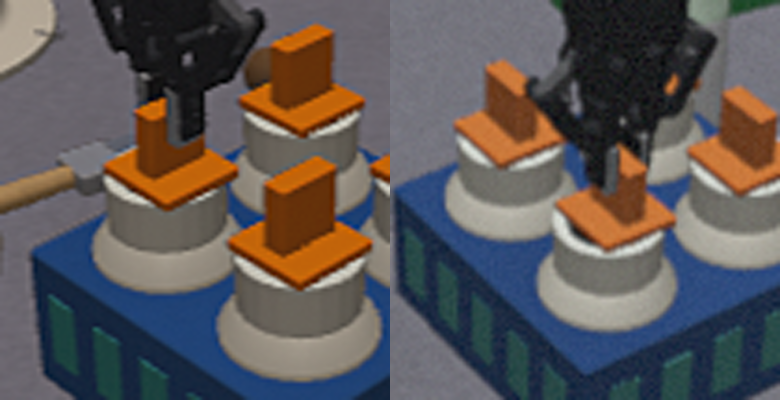

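apply_moves(
  plan=[
    [0,-0.05,-0.01,0],
    [0,-0.1,-0.01,0],
    [0,-0.15,-0.02,0],
    [0,-0.19,-0.03,0],
    [0,-0.19,-0.03,0],
  ],
)

```text
time_s: 5.07
tool_pos: [0.5356, -0.0615, 0.2136]
tool_rot: [[-0.152, 0.988, 0.007], [0.988, 0.152, 0.0], [-0.001, 0.007, -1.0]]
force: [20.9, 3.4, -5.5]
grip_width: 0.015
grip_force: 62.2
```

apply_moves(
  plan=[
    [0,0.05,-0.01,0],
    [0,0.1,-0.01,0],
    [0,0.16,-0.02,0],
    [0,0.22,-0.03,0],
    [0,0.22,-0.03,0],
  ],
)

```text
time_s: 5.48
tool_pos: [0.5533, -0.0587, 0.2147]
tool_rot: [[-0.151, 0.988, -0.008], [0.988, 0.151, -0.001], [0.001, -0.008, -1.0]]
force: [-25.9, -3.7, 7.1]
grip_width: 0.0147
grip_force: 65.7
```

Run:
```python
from h import *
c=cap("scene");d=cap("side")
f=lambda x:cv2.resize(np.ascontiguousarray(x[:,:,::-1]),(390,400),interpolation=cv2.INTER_CUBIC)
cv2.imwrite("pics/t2.png",np.hstack([f(c["img"][180:290,240:345]),f(d["img"][190:300,270:375])]))
```

```text
(no output)
```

View pics/t2.png

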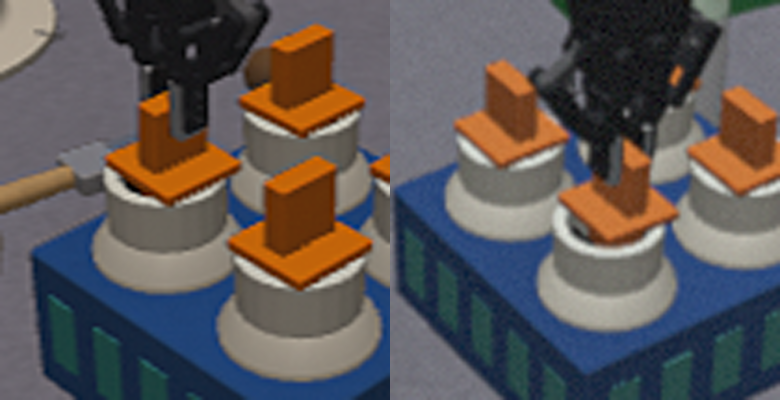

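apply_moves(
  plan=[
    [0,-0.05,-0.01,0],
    [0,-0.11,-0.01,0],
    [0,-0.17,-0.02,0],
    [0,-0.22,-0.03,0],
    [0,-0.22,-0.03,0],
  ],
)

```text
time_s: 6.0
tool_pos: [0.5353, -0.0615, 0.2196]
tool_rot: [[-0.152, 0.988, 0.007], [0.988, 0.152, 0.0], [-0.001, 0.007, -1.0]]
force: [18.8, 3.5, -4.7]
grip_width: 0.0149
grip_force: 62.2
```

apply_moves(
  plan=[
    [0,0.05,-0.01,0],
    [0,0.11,-0.01,0],
    [0,0.17,-0.02,0],
    [0,0.22,-0.03,0],
    [0,0.22,-0.03,0],
  ],
)

```text
time_s: 6.42
tool_pos: [0.5536, -0.0587, 0.2207]
tool_rot: [[-0.151, 0.988, -0.007], [0.988, 0.151, -0.001], [0.0, -0.007, -1.0]]
force: [-21.7, -3.9, 4.9]
grip_width: 0.0149
grip_force: 63.4
```

apply_moves(
  plan=[
    [0,-0.05,-0.01,0],
    [0,-0.11,-0.01,0],
    [0,-0.17,-0.02,0],
    [0,-0.22,-0.03,0],
    [0,-0.22,-0.03,0],
  ],
)

```text
time_s: 6.83
tool_pos: [0.5352, -0.0616, 0.2257]
tool_rot: [[-0.152, 0.988, 0.007], [0.988, 0.152, 0.0], [-0.001, 0.007, -1.0]]
force: [18.2, 3.2, -2.0]
grip_width: 0.0144
grip_force: 63.1
```

apply_moves(
  plan=[
    [0,0.05,-0.01,0],
    [0,0.11,-0.01,0],
    [0,0.17,-0.02,0],
    [0,0.22,-0.03,0],
    [0,0.22,-0.03,0],
  ],
)

```text
time_s: 7.25
tool_pos: [0.5539, -0.0586, 0.2266]
tool_rot: [[-0.151, 0.988, -0.006], [0.988, 0.151, -0.0], [0.0, -0.006, -1.0]]
force: [-18.8, -3.0, 3.0]
grip_width: 0.0143
grip_force: 63.2
```

apply_moves(
  plan=[
    [0,-0.04,-0.01,0],
    [0,-0.08,-0.02,0],
    [0,-0.11,-0.03,0],
    [0,-0.11,-0.03,0],
  ],
)

```text
time_s: 7.58
tool_pos: [0.5444, -0.0601, 0.2308]
tool_rot: [[-0.151, 0.988, 0.001], [0.988, 0.151, -0.0], [-0.0, 0.001, -1.0]]
force: [-0.7, -0.6, -0.7]
grip_width: 0.0145
grip_force: 58.7
```

apply_moves(
  plan=[
    [0,0,-0.1,0],
    [0,0,-0.2,0],
    [0,0,-0.4,0],
    [0,0,-0.7,0],
    [0,0,-0.7,0],
  ],
)

```text
time_s: 8.0
tool_pos: [0.5458, -0.0602, 0.3068]
tool_rot: [[-0.152, 0.988, 0.007], [0.988, 0.152, -0.002], [-0.003, 0.007, -1.0]]
force: [1.0, 0.2, 0.3]
grip_width: 0.0144
grip_force: 58.8
```

apply_moves(
  plan=[
    [-0.3,-0.13,0,0],
    [-0.6,-0.26,0,0],
    [-1,-0.4,0,0],
  ],
)

```text
time_s: 8.25
tool_pos: [0.5203, -0.1641, 0.3019]
tool_rot: [[-0.154, 0.988, 0.002], [0.988, 0.154, -0.001], [-0.001, 0.002, -1.0]]
force: [1.0, 0.1, -0.4]
grip_width: 0.0145
grip_force: 58.7
```

```bash
cat > k.py <<'E'
from h import *
def basket():
  s=arm.observe()
  for n in("scene","side"):
    c=cap(n);P=cloud(c);H=hsv(c)
    m=((H[...,0]<4)|(H[...,0]>176))&(H[...,1]>180)&(P[...,2]>.06)&(P[...,2]<.09)&(c["range_z"]>0)
    q=P[m];print(n,"basket",len(q),[np.round(x,1) for x in cv2.minAreaRect((q[:,:2]*1000).astype(np.float32))])
basket()
s=arm.observe();print(s["tool_pos"],s["grip_width"],s["force"].round(1) if hasattr(s["force"],"round") else s["force"])
E
python3 k.py
python3 - <<'E'
from h import *
P=None
for n in("scene","side"):
    c=cap(n);P=cloud(c);H=hsv(c);z=P[...,2]
    m=(H[...,1]<60)&(H[...,2]>140)&(z>.145)&(z<.175)&(abs(P[...,0]-.545)<.045)&(abs(P[...,1]+.06)<.045);print(n,"neck top",m.sum(),np.percentile(z[m],95) if m.any() else 0)
E
```

```text
scene basket 2178 [array([ 489.7, -316.1]), array([272.4, 189.8]), np.float64(9.1)]
side basket 1795 [array([ 487.5, -314.1]), array([271.8, 191.3]), np.float64(9.1)]
[ 0.51954258 -0.16870499  0.30126316] 0.014688279749198466 [ 0.   0.9 -0.8]
scene neck top 190 0.15596389447485837
side neck top 113 0.15656749898140765
```

apply_moves(
  plan=[
    [-0.3,-0.2,0,0],
    [-0.6,-0.4,0,0],
    [-0.9,-0.57,0,0],
    [-0.9,-0.57,0,0],
  ],
)

```text
time_s: 8.78
tool_pos: [0.4763, -0.2652, 0.3008]
tool_rot: [[-0.15, 0.989, -0.0], [0.989, 0.15, -0.002], [-0.002, -0.0, -1.0]]
force: [0.2, 0.1, -0.6]
grip_width: 0.0145
grip_force: 58.7
```

apply_moves(
  plan=[
    [-0.3,-0.2,0,0],
    [-0.6,-0.4,0,0],
    [-0.88,-0.56,0,0],
    [-0.88,-0.56,0.2,0],
    [-0.88,-0.56,0.5,0],
  ],
)

```text
time_s: 9.2
tool_pos: [0.4363, -0.3587, 0.2526]
tool_rot: [[-0.15, 0.989, 0.004], [0.989, 0.15, -0.004], [-0.004, 0.003, -1.0]]
force: [0.5, -0.2, -1.0]
grip_width: 0.0146
grip_force: 58.8
```

apply_moves(
  plan=[
    [0,0,0.3,0],
    [0,0,0.6,0],
    [0,0,0.9,0],
    [0,0,0.9,0],
  ],
)

```text
time_s: 9.53
tool_pos: [0.4349, -0.355, 0.1555]
tool_rot: [[-0.153, 0.988, -0.005], [0.988, 0.153, 0.005], [0.006, -0.004, -1.0]]
force: [-1.2, 0.2, -1.6]
grip_width: 0.0146
grip_force: 58.8
```

apply_moves(
  plan=[
    [0,0,0.2,0],
    [0,0,0.4,0],
    [0,0,0.63,0],
    [0,0,0.63,0],
    [0,0,0.63,0],
  ],
)

```text
time_s: 9.95
tool_pos: [0.4362, -0.3571, 0.0987]
tool_rot: [[-0.152, 0.988, -0.0], [0.988, 0.152, 0.0], [0.0, -0.0, -1.0]]
force: [-0.2, 0.5, -0.3]
grip_width: 0.0147
grip_force: 58.8
```

apply_moves(
  plan=[
    [0,0,0,0],
    [0,0,0,0],
    [0,0,0,0],
    [0,0,0,0],
    [0,0,0,0],
  ],
  jaw=0,
)

```text
time_s: 10.37
tool_pos: [0.4357, -0.3575, 0.098]
tool_rot: [[-0.152, 0.988, 0.0], [0.988, 0.152, -0.001], [-0.001, 0.0, -1.0]]
force: [0.2, -0.3, -0.6]
grip_width: 0.0429
grip_force: 0.0
```

apply_moves(
  plan=[
    [0,0,-0.3,0],
    [0,0,-0.6,0],
    [0,0,-1,0],
  ],
)

```text
time_s: 10.62
tool_pos: [0.4349, -0.3567, 0.197]
tool_rot: [[-0.151, 0.988, -0.002], [0.988, 0.151, 0.002], [0.003, -0.002, -1.0]]
force: [0.5, -0.4, -0.6]
grip_width: 0.0424
grip_force: 0.0
```

apply_moves(
  plan=[
    [0,0,-0.4,0],
    [0.2,0.1,-0.8,0],
    [0.6,0.3,-0.8,0],
    [1,0.6,-0.8,0],
  ],
  jaw=1,
)

```text
time_s: 10.95
tool_pos: [0.4735, -0.2611, 0.2803]
tool_rot: [[-0.149, 0.989, 0.003], [0.989, 0.149, -0.003], [-0.003, 0.003, -1.0]]
force: [1.0, -0.2, -0.0]
grip_width: 0.085
grip_force: 0.0
```

```bash
python3 - <<'E'
from h import *
s=arm.observe();print(s["tool_pos"].tolist())
c=cap("wrist");P=cloud(c);H=hsv(c)
m=((H[...,0]>5)&(H[...,0]<20)&(H[...,1]>180)&(c["range_z"]>0)&(P[...,1]<-.15)).astype(np.uint8)
q=P[m>0];print(len(q),q.min(0).round(3),q.max(0).round(3))
E
python3 k.py
```

```text
[0.47346276845867696, -0.2611462767621339, 0.2802966776108276]
3152 [ 0.354 -0.495  0.003] [ 0.758 -0.238  0.357]
scene basket 2168 [array([ 489.8, -316. ]), array([271.2, 190.6]), np.float64(9.1)]
side basket 1779 [array([ 487.2, -314.4]), array([270.4, 190.9]), np.float64(8.8)]
[ 0.47448668 -0.25914425  0.27797174] 0.08552444491280653 [-0.6 -0.1 -0.8]
```

apply_moves(
  plan=[
    [0.2,0.23,0,0],
    [0.4,0.46,0,0],
    [0.62,0.7,0,0],
  ],
)

```text
time_s: 11.35
tool_pos: [0.5336, -0.1896, 0.2772]
tool_rot: [[-0.15, 0.989, -0.0], [0.989, 0.15, -0.0], [-0.0, -0.0, -1.0]]
force: [0.6, -0.8, 0.3]
grip_width: 0.085
grip_force: 0.0
```

apply_moves(
  plan=[
    [0.2,0.23,0,0],
    [0.4,0.46,0,0],
    [0.62,0.7,0,0],
  ],
)

```text
time_s: 11.6
tool_pos: [0.5937, -0.1174, 0.2771]
tool_rot: [[-0.15, 0.989, -0.0], [0.989, 0.15, -0.0], [-0.0, -0.0, -1.0]]
force: [0.6, -1.6, 0.1]
grip_width: 0.0851
grip_force: 0.0
```

apply_moves(
  plan=[
    [0.2,0.23,0,0],
    [0.4,0.46,0,0],
    [0.62,0.68,0,0],
    [0.62,0.68,0,0],
    [0.62,0.68,0,0],
  ],
)

```text
time_s: 12.02
tool_pos: [0.6515, -0.0456, 0.2764]
tool_rot: [[-0.153, 0.988, -0.001], [0.988, 0.153, -0.0], [0.0, -0.001, -1.0]]
force: [-0.7, 0.1, 0.3]
grip_width: 0.0852
grip_force: 0.0
```

```bash
python3 b.py w2.png; python3 -c "
from h import *
s=arm.observe();print(s['tool_pos'].round(4),s['tool_rot'][:,0].round(3))"
```

```text
tabtop 3451 z 0.2051 c [528.7  47.1] [16.9 39.4] 9.1 px [108.  64.] ray@.205 [531.4  47.1]
tabtop 2554 z 0.2053 c [636.9  63.5] [15.9 39.6] 8.1 px [322.  63.] ray@.205 [636.9  62.8]
tabtop 1768 z 0.2053 c [653.1 -44.5] [15.9 39.8] 8.6 px [320. 267.] ray@.205 [653.  -43.3]
flange 4554 z 0.1635 c [528.7  47.4] [55.6 54.9] 8.1 px [163.  85.] ray@.205 [551.6  42.8]
flange 5368 z 0.1634 c [636.7  63.6] [54.6 54.8] 8.5 px [323.  82.] ray@.205 [637.7  55.8]
flange 4066 z 0.1635 c [652.8 -44.5] [54.5 55.1] 8.7 px [319. 246.] ray@.205 [651.  -32.4]
[ 0.651  -0.0465  0.2767] [-0.152  0.988 -0.   ]
```

apply_moves(
  plan=[
    [0.02,0.02,0.25,0],
    [0.02,0.02,0.5,0],
    [0.02,0.02,0.69,0],
    [0.02,0.02,0.69,0],
    [0.02,0.02,0.69,0],
  ],
)

```text
time_s: 12.48
tool_pos: [0.652, -0.0449, 0.2082]
tool_rot: [[-0.15, 0.989, -0.001], [0.989, 0.15, -0.0], [0.0, -0.001, -1.0]]
force: [0.1, 0.3, -0.2]
grip_width: 0.0855
grip_force: 0.0
```

apply_moves(
  plan=[
    [0,0,0,0],
    [0,0,0,0],
    [0,0,0,0],
    [0,0,0,0],
    [0,0,0,0],
  ],
  jaw=-1,
)

```text
time_s: 12.9
tool_pos: [0.6527, -0.0437, 0.2088]
tool_rot: [[-0.152, 0.988, 0.001], [0.988, 0.152, -0.0], [-0.0, 0.001, -1.0]]
force: [0.2, 0.2, 0.0]
grip_width: 0.0257
grip_force: 0.0
```

apply_moves(
  plan=[
    [0,0,0,0],
    [0,0,0,0],
    [0,0,0,0],
    [0,0,0,0],
    [0,0,0,0],
  ],
)

```text
time_s: 13.32
tool_pos: [0.6527, -0.0437, 0.2087]
tool_rot: [[-0.152, 0.988, 0.001], [0.988, 0.152, -0.0], [-0.0, 0.001, -1.0]]
force: [-1.5, 0.2, 6.3]
grip_width: 0.0147
grip_force: 59.3
```

apply_moves(
  plan=[
    [0,0.03,0,0],
    [0,0.06,-0.01,0],
    [0,0.08,-0.02,0],
    [0,0.1,-0.02,0],
    [0,0.1,-0.02,0],
  ],
)

```text
time_s: 13.73
tool_pos: [0.66, -0.0426, 0.2094]
tool_rot: [[-0.151, 0.988, -0.008], [0.989, 0.151, -0.001], [0.0, -0.008, -1.0]]
force: [-26.3, -3.8, 7.2]
grip_width: 0.0147
grip_force: 61.3
```

apply_moves(
  plan=[
    [0,-0.05,-0.01,0],
    [0,-0.11,-0.01,0],
    [0,-0.16,-0.02,0],
    [0,-0.21,-0.03,0],
    [0,-0.21,-0.03,0],
  ],
)

```text
time_s: 14.15
tool_pos: [0.6437, -0.045, 0.2143]
tool_rot: [[-0.152, 0.988, 0.007], [0.988, 0.152, 0.0], [-0.001, 0.007, -1.0]]
force: [20.0, 3.9, -2.2]
grip_width: 0.0146
grip_force: 65.6
```

apply_moves(
  plan=[
    [0,0.05,-0.01,0],
    [0,0.11,-0.01,0],
    [0,0.17,-0.02,0],
    [0,0.22,-0.03,0],
    [0,0.22,-0.03,0],
  ],
)

```text
time_s: 14.57
tool_pos: [0.6618, -0.0423, 0.2158]
tool_rot: [[-0.151, 0.988, -0.006], [0.988, 0.151, -0.001], [0.0, -0.007, -1.0]]
force: [-22.7, -2.6, 8.8]
grip_width: 0.0146
grip_force: 64.1
```

apply_moves(
  plan=[
    [0,-0.05,-0.01,0],
    [0,-0.11,-0.01,0],
    [0,-0.17,-0.02,0],
    [0,-0.22,-0.03,0],
    [0,-0.22,-0.03,0],
  ],
)

```text
time_s: 14.98
tool_pos: [0.6434, -0.0451, 0.2202]
tool_rot: [[-0.152, 0.988, 0.007], [0.988, 0.152, 0.0], [-0.001, 0.007, -1.0]]
force: [19.9, 2.9, -3.1]
grip_width: 0.0146
grip_force: 64.6
```

apply_moves(
  plan=[
    [0,0.05,-0.01,0],
    [0,0.11,-0.01,0],
    [0,0.17,-0.02,0],
    [0,0.22,-0.03,0],
    [0,0.22,-0.03,0],
  ],
)

```text
time_s: 15.4
tool_pos: [0.6619, -0.0423, 0.2213]
tool_rot: [[-0.151, 0.988, -0.007], [0.988, 0.151, -0.001], [0.0, -0.007, -1.0]]
force: [-18.8, -3.2, 4.2]
grip_width: 0.0147
grip_force: 61.6
```

apply_moves(
  plan=[
    [0,-0.05,-0.01,0],
    [0,-0.11,-0.01,0],
    [0,-0.17,-0.02,0],
    [0,-0.22,-0.03,0],
    [0,-0.22,-0.03,0],
  ],
)

```text
time_s: 15.82
tool_pos: [0.6433, -0.0451, 0.2263]
tool_rot: [[-0.152, 0.988, 0.006], [0.988, 0.152, 0.0], [-0.001, 0.006, -1.0]]
force: [18.5, 3.9, -4.1]
grip_width: 0.0147
grip_force: 65.0
```

apply_moves(
  plan=[
    [0,0.05,-0.01,0],
    [0,0.11,-0.01,0],
    [0,0.17,-0.02,0],
    [0,0.22,-0.03,0],
    [0,0.22,-0.03,0],
  ],
)

```text
time_s: 16.23
tool_pos: [0.6622, -0.0422, 0.2274]
tool_rot: [[-0.151, 0.988, -0.006], [0.988, 0.151, -0.0], [0.0, -0.006, -1.0]]
force: [-18.9, -2.7, 4.0]
grip_width: 0.0146
grip_force: 63.6
```

apply_moves(
  plan=[
    [0,-0.04,-0.01,0],
    [0,-0.08,-0.02,0],
    [0,-0.11,-0.03,0],
    [0,-0.11,-0.03,0],
  ],
)

```text
time_s: 16.57
tool_pos: [0.6526, -0.0437, 0.2316]
tool_rot: [[-0.151, 0.988, 0.001], [0.988, 0.151, -0.0], [-0.0, 0.001, -1.0]]
force: [-0.0, -0.5, -1.5]
grip_width: 0.0145
grip_force: 58.7
```

apply_moves(
  plan=[
    [0,0,-0.1,0],
    [0,0,-0.2,0],
    [0,0,-0.4,0],
    [0,0,-0.7,0],
    [0,0,-0.7,0],
  ],
)

```text
time_s: 16.98
tool_pos: [0.6537, -0.0438, 0.3083]
tool_rot: [[-0.152, 0.988, 0.008], [0.988, 0.152, -0.002], [-0.003, 0.008, -1.0]]
force: [0.7, -0.5, 0.4]
grip_width: 0.0151
grip_force: 58.9
```

apply_moves(
  plan=[
    [-0.3,-0.15,0,0],
    [-0.6,-0.3,0,0],
    [-0.94,-0.48,0,0],
  ],
)

```text
time_s: 17.23
tool_pos: [0.6195, -0.1441, 0.3025]
tool_rot: [[-0.154, 0.988, 0.002], [0.988, 0.154, -0.0], [-0.001, 0.001, -1.0]]
force: [-0.0, -0.4, -0.6]
grip_width: 0.0144
grip_force: 58.7
```

apply_moves(
  plan=[
    [-0.3,-0.15,0,0],
    [-0.6,-0.3,0,0],
    [-0.94,-0.48,0,0],
  ],
)

```text
time_s: 17.48
tool_pos: [0.586, -0.2451, 0.3026]
tool_rot: [[-0.152, 0.988, 0.002], [0.988, 0.152, -0.001], [-0.001, 0.001, -1.0]]
force: [1.3, -0.2, -1.4]
grip_width: 0.0145
grip_force: 58.7
```

apply_moves(
  plan=[
    [-0.3,-0.15,0,0],
    [-0.6,-0.3,0,0],
    [-0.93,-0.48,0,0],
    [-0.93,-0.48,0.2,0],
    [-0.93,-0.48,0.5,0],
  ],
)

```text
time_s: 17.9
tool_pos: [0.5529, -0.3461, 0.2544]
tool_rot: [[-0.149, 0.989, 0.005], [0.989, 0.149, -0.004], [-0.005, 0.004, -1.0]]
force: [0.1, -0.0, 0.0]
grip_width: 0.0144
grip_force: 58.8
```

```bash
python3 k.py
```

```text
scene basket 1982 [array([449.5, -58.7]), array([272.9, 710.8]), np.float64(8.8)]
side basket 1671 [array([ 487.4, -314.1]), array([272.4, 190.9]), np.float64(9.0)]
[ 0.55190508 -0.34318922  0.2478702 ] 0.01460781228682046 [-0.3  0.5 -1.3]
```

apply_moves(
  plan=[
    [0,0,0.3,0],
    [0,0,0.6,0],
    [0,0,0.9,0],
    [0,0,0.9,0],
  ],
)

```text
time_s: 18.33
tool_pos: [0.5521, -0.342, 0.1575]
tool_rot: [[-0.152, 0.988, -0.005], [0.988, 0.152, 0.004], [0.004, -0.004, -1.0]]
force: [0.3, 1.4, -2.8]
grip_width: 0.0148
grip_force: 58.7
```

apply_moves(
  plan=[
    [0,0,0.2,0],
    [0,0,0.4,0],
    [0,0,0.63,0],
    [0,0,0.63,0],
    [0,0,0.63,0],
  ],
)

```text
time_s: 18.75
tool_pos: [0.5535, -0.3434, 0.1003]
tool_rot: [[-0.152, 0.988, 0.0], [0.988, 0.152, -0.0], [-0.0, 0.0, -1.0]]
force: [0.3, -0.5, 0.7]
grip_width: 0.0147
grip_force: 58.8
```

apply_moves(
  plan=[
    [0,0,0,0],
    [0,0,0,0],
    [0,0,0,0],
    [0,0,0,0],
    [0,0,0,0],
  ],
  jaw=0,
)

```text
time_s: 19.17
tool_pos: [0.553, -0.3434, 0.0989]
tool_rot: [[-0.152, 0.988, 0.001], [0.988, 0.152, -0.001], [-0.001, 0.0, -1.0]]
force: [-0.6, 0.1, 0.6]
grip_width: 0.0426
grip_force: 0.0
```

apply_moves(
  plan=[
    [0,0,-0.3,0],
    [0,0,-0.6,0],
    [0,0,-1,0],
  ],
)

```text
time_s: 19.42
tool_pos: [0.5522, -0.3427, 0.1976]
tool_rot: [[-0.151, 0.988, -0.003], [0.988, 0.151, 0.002], [0.002, -0.002, -1.0]]
force: [1.4, -0.4, -0.8]
grip_width: 0.0427
grip_force: 0.0
```

apply_moves(
  plan=[
    [0,0,-0.4,0],
    [0,0,-0.8,0],
    [0.4,0.15,-0.8,0],
    [0.8,0.25,-0.8,0],
    [0.97,0.36,-0.8,0],
  ],
  jaw=1,
)

```text
time_s: 19.83
tool_pos: [0.5736, -0.2387, 0.2797]
tool_rot: [[-0.152, 0.988, 0.002], [0.988, 0.152, 0.0], [-0.0, 0.001, -1.0]]
force: [0.6, 0.4, -0.8]
grip_width: 0.0854
grip_force: 0.0
```

apply_moves(
  plan=[
    [0.3,0.12,0,0],
    [0.65,0.24,0,0],
    [0.97,0.36,0,0],
  ],
)

```text
time_s: 20.08
tool_pos: [0.5946, -0.1389, 0.2785]
tool_rot: [[-0.151, 0.989, 0.0], [0.989, 0.151, -0.0], [-0.0, 0.0, -1.0]]
force: [2.0, -0.7, 0.7]
grip_width: 0.0853
grip_force: 0.0
```

apply_moves(
  plan=[
    [0.3,0.12,0,0],
    [0.65,0.24,0,0],
    [0.97,0.36,0,0],
  ],
)

```text
time_s: 20.33
tool_pos: [0.6155, -0.0373, 0.2786]
tool_rot: [[-0.152, 0.988, 0.0], [0.988, 0.152, -0.0], [-0.0, 0.0, -1.0]]
force: [0.3, -0.4, 1.0]
grip_width: 0.0853
grip_force: 0.0
```

apply_moves(
  plan=[
    [0.3,0.12,0,0],
    [0.65,0.24,0,0],
    [0.97,0.38,0,0],
    [0.97,0.38,0,0],
    [0.97,0.38,0,0],
  ],
)

```text
time_s: 20.75
tool_pos: [0.6384, 0.0641, 0.2781]
tool_rot: [[-0.154, 0.988, -0.0], [0.988, 0.154, -0.0], [-0.0, -0.0, -1.0]]
force: [0.4, -1.5, 0.4]
grip_width: 0.0854
grip_force: 0.0
```

```bash
python3 b.py w3.png; python3 -c "
from h import *
s=arm.observe();print(s['tool_pos'].round(4),s['tool_rot'][:,0].round(3))
c=cap('side');save(c,'s3.png')"
```

```text
tabtop 2168 z 0.2051 c [528.5  48. ] [16.9 39.8] 9.2 px [133. 266.] ray@.205 [530.9  49.7]
tabtop 1738 z 0.2053 c [636.5  64.2] [15.7 39.9] 8.4 px [314. 267.] ray@.205 [636.4  65.3]
flange 3225 z 0.1635 c [528.4  47.9] [55.7 54.9] 8.7 px [173. 242.] ray@.205 [546.   62.8]
flange 4006 z 0.1634 c [636.5  64.3] [54.7 54.8] 8.3 px [315. 246.] ray@.205 [635.   76.4]
[0.6383 0.0628 0.2782] [-0.153  0.988 -0.   ]
```

View pics/s3.png

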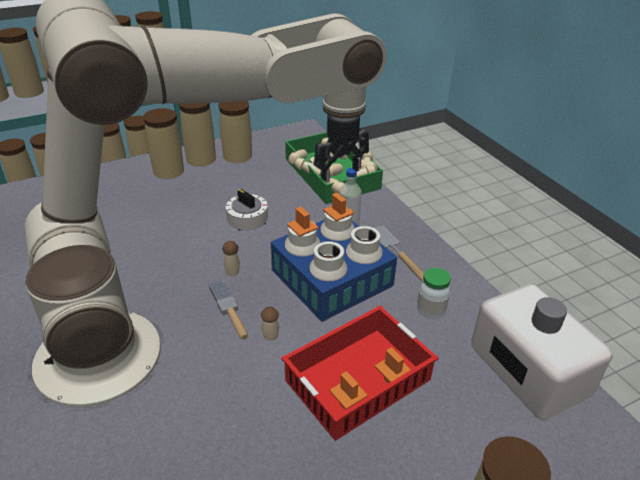

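```bash
python3 -c "
from h import *
c=cap('scene');H=hsv(c);P=cloud(c)
m=(H[...,0]>105)&(H[...,0]<125)&(H[...,1]>150)&(P[...,2]>.14)&(P[...,2]<.2);q=P[m];q=q[(abs(q[:,0]-.75)<.2)&(q[:,1]>0)];print(len(q),np.median(q,0))"
```

```text
150 [0.75386237 0.18979051 0.17868912]
```

apply_moves(
  plan=[
    [0.015,-0.02,0.25,0],
    [0.015,-0.02,0.5,0],
    [0.015,-0.02,0.7,0],
    [0.015,-0.02,0.7,0],
    [0.015,-0.02,0.7,0],
  ],
)

```text
time_s: 21.32
tool_pos: [0.6359, 0.0626, 0.2082]
tool_rot: [[-0.15, 0.989, -0.001], [0.989, 0.15, -0.0], [0.0, -0.001, -1.0]]
force: [0.5, 1.2, 0.3]
grip_width: 0.0858
grip_force: 0.0
```

apply_moves(
  plan=[
    [0,0,0,0],
    [0,0,0,0],
    [0,0,0,0],
    [0,0,0,0],
    [0,0,0,0],
  ],
  jaw=-1,
)

```text
time_s: 21.73
tool_pos: [0.6363, 0.0635, 0.2087]
tool_rot: [[-0.152, 0.988, 0.001], [0.988, 0.152, -0.0], [-0.0, 0.001, -1.0]]
force: [-0.4, -0.2, 0.8]
grip_width: 0.0258
grip_force: 0.0
```

apply_moves(
  plan=[
    [0,0,0,0],
    [0,0,0,0],
    [0,0,0,0],
    [0,0,0,0],
    [0,0,0,0],
  ],
)

```text
time_s: 22.15
tool_pos: [0.6364, 0.0636, 0.2087]
tool_rot: [[-0.152, 0.988, 0.001], [0.988, 0.152, -0.0], [-0.0, 0.001, -1.0]]
force: [0.4, -0.1, 6.1]
grip_width: 0.0145
grip_force: 59.3
```

apply_moves(
  plan=[
    [0,0.03,0,0],
    [0,0.06,-0.01,0],
    [0,0.08,-0.02,0],
    [0,0.1,-0.02,0],
    [0,0.1,-0.02,0],
  ],
)

```text
time_s: 22.57
tool_pos: [0.6436, 0.0647, 0.2093]
tool_rot: [[-0.151, 0.988, -0.008], [0.988, 0.151, -0.001], [0.0, -0.008, -1.0]]
force: [-24.0, -5.0, 7.2]
grip_width: 0.0147
grip_force: 61.1
```

apply_moves(
  plan=[
    [0,-0.05,-0.01,0],
    [0,-0.11,-0.01,0],
    [0,-0.16,-0.02,0],
    [0,-0.21,-0.03,0],
    [0,-0.21,-0.03,0],
  ],
)

```text
time_s: 22.98
tool_pos: [0.6272, 0.0621, 0.2143]
tool_rot: [[-0.152, 0.988, 0.007], [0.988, 0.152, 0.001], [-0.0, 0.007, -1.0]]
force: [20.9, 3.9, -2.6]
grip_width: 0.0148
grip_force: 67.4
```

apply_moves(
  plan=[
    [0,0.05,-0.01,0],
    [0,0.11,-0.01,0],
    [0,0.17,-0.02,0],
    [0,0.22,-0.03,0],
    [0,0.22,-0.03,0],
  ],
)

```text
time_s: 23.4
tool_pos: [0.6452, 0.065, 0.2153]
tool_rot: [[-0.152, 0.988, -0.008], [0.988, 0.152, -0.001], [0.0, -0.008, -1.0]]
force: [-23.0, -3.7, 7.3]
grip_width: 0.0146
grip_force: 62.0
```

apply_moves(
  plan=[
    [0,-0.05,-0.01,0],
    [0,-0.11,-0.01,0],
    [0,-0.17,-0.02,0],
    [0,-0.22,-0.03,0],
    [0,-0.22,-0.03,0],
  ],
)

```text
time_s: 23.82
tool_pos: [0.627, 0.0621, 0.2203]
tool_rot: [[-0.152, 0.988, 0.007], [0.988, 0.152, 0.001], [-0.0, 0.007, -1.0]]
force: [18.5, 3.1, -1.5]
grip_width: 0.0148
grip_force: 65.8
```

apply_moves(
  plan=[
    [0,0.05,-0.01,0],
    [0,0.11,-0.01,0],
    [0,0.17,-0.02,0],
    [0,0.22,-0.03,0],
    [0,0.22,-0.03,0],
  ],
)

```text
time_s: 24.23
tool_pos: [0.6457, 0.065, 0.2214]
tool_rot: [[-0.152, 0.988, -0.006], [0.988, 0.152, -0.001], [0.0, -0.006, -1.0]]
force: [-19.6, -3.5, 6.9]
grip_width: 0.0148
grip_force: 62.3
```

apply_moves(
  plan=[
    [0,-0.05,-0.01,0],
    [0,-0.11,-0.01,0],
    [0,-0.17,-0.02,0],
    [0,-0.22,-0.03,0],
    [0,-0.22,-0.03,0],
  ],
)

```text
time_s: 24.65
tool_pos: [0.6269, 0.0621, 0.2264]
tool_rot: [[-0.152, 0.988, 0.007], [0.988, 0.152, 0.001], [-0.0, 0.007, -1.0]]
force: [17.6, 2.6, -1.6]
grip_width: 0.0148
grip_force: 65.7
```

apply_moves(
  plan=[
    [0,0.05,-0.01,0],
    [0,0.11,-0.01,0],
    [0,0.17,-0.02,0],
    [0,0.22,-0.03,0],
    [0,0.22,-0.03,0],
  ],
)

```text
time_s: 25.07
tool_pos: [0.6457, 0.0651, 0.2272]
tool_rot: [[-0.152, 0.988, -0.007], [0.988, 0.152, -0.001], [0.0, -0.007, -1.0]]
force: [-18.7, -3.2, 4.4]
grip_width: 0.0148
grip_force: 62.1
```

apply_moves(
  plan=[
    [0,-0.04,-0.01,0],
    [0,-0.08,-0.02,0],
    [0,-0.11,-0.03,0],
    [0,-0.11,-0.03,0],
  ],
)

```text
time_s: 25.4
tool_pos: [0.6361, 0.0635, 0.2315]
tool_rot: [[-0.152, 0.988, 0.0], [0.988, 0.152, -0.0], [-0.0, 0.0, -1.0]]
force: [0.2, -0.4, -1.1]
grip_width: 0.0147
grip_force: 58.7
```

apply_moves(
  plan=[
    [0,0,-0.1,0],
    [0,0,-0.2,0],
    [0,0,-0.4,0],
    [0,0,-0.7,0],
    [0,0,-0.7,0],
  ],
)

```text
time_s: 25.82
tool_pos: [0.6373, 0.0636, 0.3082]
tool_rot: [[-0.152, 0.988, 0.008], [0.988, 0.152, -0.0], [-0.001, 0.008, -1.0]]
force: [0.6, 0.3, 0.1]
grip_width: 0.0145
grip_force: 58.9
```

apply_moves(
  plan=[
    [-0.25,-0.12,0,0],
    [-0.5,-0.24,0,0],
    [-0.78,-0.36,0,0],
  ],
)

```text
time_s: 26.07
tool_pos: [0.6123, -0.0193, 0.3024]
tool_rot: [[-0.153, 0.988, 0.001], [0.988, 0.153, -0.0], [-0.0, 0.001, -1.0]]
force: [0.1, -0.8, -1.2]
grip_width: 0.0145
grip_force: 58.8
```

apply_moves(
  plan=[
    [-0.25,-0.12,0,0],
    [-0.5,-0.24,0,0],
    [-0.78,-0.36,0,0],
  ],
)

```text
time_s: 26.32
tool_pos: [0.5884, -0.1025, 0.3026]
tool_rot: [[-0.152, 0.988, 0.002], [0.988, 0.152, -0.0], [-0.001, 0.001, -1.0]]
force: [1.5, 0.3, 0.2]
grip_width: 0.0141
grip_force: 58.8
```

apply_moves(
  plan=[
    [-0.25,-0.12,0,0],
    [-0.5,-0.24,0,0],
    [-0.78,-0.36,0,0],
  ],
)

```text
time_s: 26.57
tool_pos: [0.5646, -0.1851, 0.3027]
tool_rot: [[-0.152, 0.988, 0.002], [0.988, 0.152, -0.001], [-0.001, 0.001, -1.0]]
force: [0.9, -0.2, 0.3]
grip_width: 0.0148
grip_force: 58.8
```

apply_moves(
  plan=[
    [-0.25,-0.12,0,0],
    [-0.5,-0.24,0,0],
    [-0.79,-0.36,0,0],
    [-0.79,-0.36,0.2,0],
    [-0.79,-0.36,0.5,0],
  ],
)

```text
time_s: 26.98
tool_pos: [0.5418, -0.2701, 0.2543]
tool_rot: [[-0.149, 0.989, 0.005], [0.989, 0.149, -0.004], [-0.004, 0.004, -1.0]]
force: [0.6, -1.2, -1.6]
grip_width: 0.0146
grip_force: 58.8
```

```bash
python3 k.py
```

```text
scene basket 2031 [array([ 490. , -315.7]), array([272.2, 190. ]), np.float64(9.0)]
side basket 1768 [array([ 488.4, -314.9]), array([270.9, 190. ]), np.float64(8.7)]
[ 0.54033165 -0.26755998  0.24816895] 0.01473943019534941 [-0.6  0.4 -1. ]
```

apply_moves(
  plan=[
    [0,0,0.3,0],
    [0,0,0.6,0],
    [0,0,0.9,0],
    [0,0,0.9,0],
  ],
)

```text
time_s: 27.42
tool_pos: [0.5403, -0.2666, 0.1578]
tool_rot: [[-0.152, 0.988, -0.005], [0.988, 0.152, 0.003], [0.004, -0.004, -1.0]]
force: [-0.6, -0.1, -2.1]
grip_width: 0.0147
grip_force: 58.8
```

apply_moves(
  plan=[
    [0,0,0.2,0],
    [0,0,0.4,0],
    [0,0,0.63,0],
    [0,0,0.63,0],
    [0,0,0.63,0],
  ],
)

```text
time_s: 27.83
tool_pos: [0.542, -0.2679, 0.1003]
tool_rot: [[-0.152, 0.988, 0.0], [0.988, 0.152, -0.0], [-0.0, 0.0, -1.0]]
force: [-0.3, 0.3, -0.3]
grip_width: 0.0145
grip_force: 58.8
```

apply_moves(
  plan=[
    [0,0,0,0],
    [0,0,0,0],
    [0,0,0,0],
    [0,0,0,0],
    [0,0,0,0],
  ],
  jaw=0,
)

```text
time_s: 28.25
tool_pos: [0.5415, -0.2678, 0.0989]
tool_rot: [[-0.152, 0.988, 0.001], [0.988, 0.152, -0.001], [-0.001, 0.001, -1.0]]
force: [0.5, -0.1, 0.9]
grip_width: 0.0427
grip_force: 0.0
```

apply_moves(
  plan=[
    [0,0,-0.3,0],
    [0,0,-0.6,0],
    [0,0,-1,0],
  ],
)

```text
time_s: 28.5
tool_pos: [0.5405, -0.2672, 0.1978]
tool_rot: [[-0.152, 0.988, -0.003], [0.988, 0.152, 0.002], [0.002, -0.003, -1.0]]
force: [0.8, 0.2, 0.3]
grip_width: 0.0426
grip_force: 0.0
```

apply_moves(
  plan=[
    [0,0,-0.4,0],
    [0,0,-0.8,0],
    [0.3,0.05,-0.8,0],
    [0.6,0.07,-0.8,0],
    [0.78,0.09,-0.8,0],
  ],
  jaw=1,
)

```text
time_s: 28.92
tool_pos: [0.5381, -0.1873, 0.2792]
tool_rot: [[-0.152, 0.988, 0.001], [0.988, 0.152, -0.0], [-0.0, 0.001, -1.0]]
force: [0.0, 0.4, 0.4]
grip_width: 0.0855
grip_force: 0.0
```

apply_moves(
  plan=[
    [0.3,0.03,0,0],
    [0.6,0.06,0,0],
    [0.78,0.09,0,0],
  ],
)

```text
time_s: 29.17
tool_pos: [0.535, -0.1084, 0.2787]
tool_rot: [[-0.152, 0.988, 0.0], [0.988, 0.152, 0.0], [0.0, 0.0, -1.0]]
force: [-0.4, -0.1, 0.3]
grip_width: 0.0857
grip_force: 0.0
```

apply_moves(
  plan=[
    [0.3,0.03,0,0],
    [0.6,0.06,0,0],
    [0.78,0.09,0,0],
  ],
)

```text
time_s: 29.42
tool_pos: [0.532, -0.0299, 0.2787]
tool_rot: [[-0.152, 0.988, 0.0], [0.988, 0.152, 0.0], [0.0, 0.0, -1.0]]
force: [0.0, -0.1, -1.6]
grip_width: 0.0855
grip_force: 0.0
```

apply_moves(
  plan=[
    [0.3,0.03,0,0],
    [0.6,0.06,0,0],
    [0.79,0.09,0,0],
    [0.79,0.09,0,0],
    [0.79,0.09,0,0],
  ],
)

```text
time_s: 29.83
tool_pos: [0.5293, 0.048, 0.2784]
tool_rot: [[-0.153, 0.988, 0.0], [0.988, 0.153, -0.0], [-0.0, 0.0, -1.0]]
force: [-0.2, 0.1, 0.3]
grip_width: 0.0853
grip_force: 0.0
```

```bash
python3 b.py w4.png; python3 -c "
from h import *
s=arm.observe();print(s['tool_pos'].round(4),s['tool_rot'][:,0].round(3))
c=cap('side');save(c,'s4.png')"
```

```text
tabtop 1709 z 0.2053 c [527.8  48.3] [15.9 39. ] 8.9 px [315. 267.] ray@.205 [527.5  49.3]
flange 4025 z 0.1634 c [527.7  47.7] [54.3 55.4] 8.7 px [315. 246.] ray@.205 [526.2  59.9]
[0.5294 0.0472 0.2784] [-0.152  0.988 -0.   ]
```

apply_moves(
  plan=[
    [0.01,-0.015,0.25,0],
    [0.01,-0.015,0.5,0],
    [0.01,-0.015,0.7,0],
    [0.01,-0.015,0.7,0],
    [0.01,-0.015,0.7,0],
  ],
)

```text
time_s: 30.35
tool_pos: [0.5277, 0.0471, 0.2081]
tool_rot: [[-0.15, 0.989, -0.001], [0.989, 0.15, -0.0], [0.0, -0.001, -1.0]]
force: [-0.1, -0.1, 0.5]
grip_width: 0.0852
grip_force: 0.0
```

apply_moves(
  plan=[
    [0,0,0,0],
    [0,0,0,0],
    [0,0,0,0],
    [0,0,0,0],
    [0,0,0,0],
  ],
  jaw=-1,
)

```text
time_s: 30.77
tool_pos: [0.5279, 0.0479, 0.2087]
tool_rot: [[-0.152, 0.988, 0.001], [0.988, 0.152, -0.0], [-0.0, 0.001, -1.0]]
force: [0.0, 1.0, -0.1]
grip_width: 0.0251
grip_force: 0.0
```

apply_moves(
  plan=[
    [0,0,0,0],
    [0,0,0,0],
    [0,0,0,0],
    [0,0,0,0],
    [0,0,0,0],
  ],
)

```text
time_s: 31.18
tool_pos: [0.5278, 0.0479, 0.2087]
tool_rot: [[-0.152, 0.988, 0.0], [0.988, 0.152, -0.0], [-0.0, 0.0, -1.0]]
force: [-2.6, 0.1, 5.6]
grip_width: 0.015
grip_force: 59.0
```

apply_moves(
  plan=[
    [0,0.03,0,0],
    [0,0.06,-0.01,0],
    [0,0.08,-0.02,0],
    [0,0.1,-0.02,0],
    [0,0.1,-0.02,0],
  ],
)

```text
time_s: 31.6
tool_pos: [0.535, 0.0491, 0.2093]
tool_rot: [[-0.152, 0.988, -0.008], [0.988, 0.152, -0.001], [0.0, -0.008, -1.0]]
force: [-26.3, -4.9, 8.1]
grip_width: 0.0151
grip_force: 61.4
```

apply_moves(
  plan=[
    [0,-0.05,-0.01,0],
    [0,-0.11,-0.01,0],
    [0,-0.16,-0.02,0],
    [0,-0.21,-0.03,0],
    [0,-0.21,-0.03,0],
  ],
)

```text
time_s: 32.02
tool_pos: [0.5189, 0.0465, 0.2145]
tool_rot: [[-0.152, 0.988, 0.007], [0.988, 0.152, 0.001], [-0.001, 0.007, -1.0]]
force: [18.7, 4.2, -4.0]
grip_width: 0.0147
grip_force: 64.3
```

apply_moves(
  plan=[
    [0,0.05,-0.01,0],
    [0,0.11,-0.01,0],
    [0,0.17,-0.02,0],
    [0,0.22,-0.03,0],
    [0,0.22,-0.03,0],
  ],
)

```text
time_s: 32.43
tool_pos: [0.5367, 0.0494, 0.2156]
tool_rot: [[-0.152, 0.988, -0.007], [0.988, 0.152, -0.001], [0.0, -0.007, -1.0]]
force: [-24.4, -4.3, 10.4]
grip_width: 0.0147
grip_force: 63.5
```

apply_moves(
  plan=[
    [0,-0.05,-0.01,0],
    [0,-0.11,-0.01,0],
    [0,-0.17,-0.02,0],
    [0,-0.22,-0.03,0],
    [0,-0.22,-0.03,0],
  ],
)

```text
time_s: 32.85
tool_pos: [0.5186, 0.0465, 0.2205]
tool_rot: [[-0.152, 0.988, 0.007], [0.988, 0.152, 0.001], [-0.001, 0.007, -1.0]]
force: [18.1, 2.9, -3.1]
grip_width: 0.0149
grip_force: 63.8
```

apply_moves(
  plan=[
    [0,0.05,-0.01,0],
    [0,0.11,-0.01,0],
    [0,0.17,-0.02,0],
    [0,0.22,-0.03,0],
    [0,0.22,-0.03,0],
  ],
)

```text
time_s: 33.27
tool_pos: [0.5371, 0.0494, 0.2214]
tool_rot: [[-0.152, 0.988, -0.007], [0.988, 0.152, -0.001], [0.0, -0.007, -1.0]]
force: [-19.3, -3.3, 5.0]
grip_width: 0.0144
grip_force: 62.0
```

apply_moves(
  plan=[
    [0,-0.05,-0.01,0],
    [0,-0.11,-0.01,0],
    [0,-0.17,-0.02,0],
    [0,-0.22,-0.03,0],
    [0,-0.22,-0.03,0],
  ],
)

```text
time_s: 33.68
tool_pos: [0.5185, 0.0465, 0.2264]
tool_rot: [[-0.152, 0.988, 0.007], [0.988, 0.152, 0.001], [-0.0, 0.007, -1.0]]
force: [18.5, 3.0, -3.1]
grip_width: 0.0148
grip_force: 63.7
```

apply_moves(
  plan=[
    [0,0.05,-0.01,0],
    [0,0.11,-0.01,0],
    [0,0.17,-0.02,0],
    [0,0.22,-0.03,0],
    [0,0.22,-0.03,0],
  ],
)

```text
time_s: 34.1
tool_pos: [0.5372, 0.0495, 0.2273]
tool_rot: [[-0.152, 0.988, -0.007], [0.988, 0.152, -0.001], [0.0, -0.007, -1.0]]
force: [-18.7, -4.4, 3.0]
grip_width: 0.0144
grip_force: 62.6
```

apply_moves(
  plan=[
    [0,-0.04,-0.01,0],
    [0,-0.08,-0.02,0],
    [0,-0.11,-0.03,0],
    [0,-0.11,-0.03,0],
  ],
)

```text
time_s: 34.43
tool_pos: [0.5277, 0.0479, 0.2316]
tool_rot: [[-0.152, 0.988, 0.001], [0.988, 0.152, -0.0], [-0.0, 0.001, -1.0]]
force: [0.4, -0.9, -1.8]
grip_width: 0.0146
grip_force: 58.6
```

apply_moves(
  plan=[
    [0,0,-0.1,0],
    [0,0,-0.2,0],
    [0,0,-0.4,0],
    [0,0,-0.7,0],
    [0,0,-0.7,0],
  ],
)

```text
time_s: 34.85
tool_pos: [0.5291, 0.0479, 0.3076]
tool_rot: [[-0.152, 0.988, 0.008], [0.988, 0.152, -0.0], [-0.002, 0.007, -1.0]]
force: [0.6, -0.1, 1.0]
grip_width: 0.0146
grip_force: 58.7
```

apply_moves(
  plan=[
    [-0.25,-0.12,0,0],
    [-0.5,-0.25,0,0],
    [-0.79,-0.38,0,0],
  ],
)

```text
time_s: 35.1
tool_pos: [0.5021, -0.0362, 0.3024]
tool_rot: [[-0.153, 0.988, 0.002], [0.988, 0.153, -0.0], [-0.001, 0.001, -1.0]]
force: [0.7, -1.0, -1.1]
grip_width: 0.0149
grip_force: 58.7
```

apply_moves(
  plan=[
    [-0.25,-0.12,0,0],
    [-0.5,-0.25,0,0],
    [-0.79,-0.38,0,0],
  ],
)

```text
time_s: 35.35
tool_pos: [0.4763, -0.1207, 0.3025]
tool_rot: [[-0.152, 0.988, 0.002], [0.988, 0.152, -0.001], [-0.001, 0.001, -1.0]]
force: [1.2, -0.4, -1.4]
grip_width: 0.0147
grip_force: 58.7
```

apply_moves(
  plan=[
    [-0.25,-0.12,0,0],
    [-0.5,-0.25,0,0],
    [-0.79,-0.38,0,0],
  ],
)

```text
time_s: 35.6
tool_pos: [0.4507, -0.2046, 0.3026]
tool_rot: [[-0.152, 0.988, 0.002], [0.988, 0.152, -0.001], [-0.001, 0.001, -1.0]]
force: [0.3, 0.2, -1.0]
grip_width: 0.0147
grip_force: 58.7
```

apply_moves(
  plan=[
    [-0.25,-0.12,0,0],
    [-0.5,-0.25,0,0],
    [-0.78,-0.4,0,0],
    [-0.78,-0.4,0.2,0],
    [-0.78,-0.4,0.5,0],
  ],
)

```text
time_s: 36.02
tool_pos: [0.4236, -0.2892, 0.2539]
tool_rot: [[-0.149, 0.989, 0.004], [0.989, 0.149, -0.004], [-0.005, 0.003, -1.0]]
force: [-0.2, -0.3, -0.5]
grip_width: 0.0145
grip_force: 58.7
```

```bash
python3 k.py
```

```text
scene basket 2156 [array([ 489.5, -316.3]), array([271.4, 190. ]), np.float64(9.2)]
side basket 1790 [array([ 487.5, -313.6]), array([270.7, 194.1]), np.float64(8.7)]
[ 0.42242334 -0.28646146  0.24852762] 0.014874464863503925 [-0.1  0.8 -0.3]
```

apply_moves(
  plan=[
    [0,0,0.3,0],
    [0,0,0.6,0],
    [0,0,0.9,0],
    [0,0,0.9,0],
  ],
)

```text
time_s: 36.45
tool_pos: [0.4225, -0.2856, 0.1583]
tool_rot: [[-0.152, 0.988, -0.004], [0.988, 0.152, 0.004], [0.004, -0.003, -1.0]]
force: [-1.5, 0.2, -2.9]
grip_width: 0.0146
grip_force: 58.7
```

apply_moves(
  plan=[
    [0,0,0.2,0],
    [0,0,0.4,0],
    [0,0,0.63,0],
    [0,0,0.63,0],
    [0,0,0.63,0],
  ],
)

```text
time_s: 36.87
tool_pos: [0.424, -0.2871, 0.1002]
tool_rot: [[-0.152, 0.988, 0.0], [0.988, 0.152, -0.0], [-0.0, 0.0, -1.0]]
force: [-0.1, 0.1, 0.2]
grip_width: 0.0144
grip_force: 58.7
```

apply_moves(
  plan=[
    [0,0,0,0],
    [0,0,0,0],
    [0,0,0,0],
    [0,0,0,0],
    [0,0,0,0],
  ],
  jaw=0,
)

```text
time_s: 37.28
tool_pos: [0.4235, -0.2869, 0.0989]
tool_rot: [[-0.152, 0.988, 0.001], [0.988, 0.152, -0.001], [-0.001, 0.0, -1.0]]
force: [-0.8, 1.0, -0.1]
grip_width: 0.0429
grip_force: 0.0
```

apply_moves(
  plan=[
    [0,0,-0.3,0],
    [0,0,-0.6,0],
    [0,0,-1,0],
  ],
)

```text
time_s: 37.53
tool_pos: [0.4226, -0.2861, 0.1981]
tool_rot: [[-0.152, 0.988, -0.002], [0.988, 0.152, 0.002], [0.002, -0.002, -1.0]]
force: [0.4, -2.4, 0.1]
grip_width: 0.0427
grip_force: 0.0
```

apply_moves(
  plan=[
    [0,0,-0.4,0],
    [0,0,-0.8,0],
    [0.3,0.1,-0.9,0],
    [0.6,0.16,-0.9,0],
    [0.87,0.23,-0.9,0],
  ],
  jaw=1,
)

```text
time_s: 37.95
tool_pos: [0.4328, -0.1963, 0.2894]
tool_rot: [[-0.151, 0.989, 0.001], [0.989, 0.151, -0.001], [-0.001, 0.001, -1.0]]
force: [0.8, 0.2, -0.4]
grip_width: 0.0855
grip_force: 0.0
```

apply_moves(
  plan=[
    [0.3,0.08,0,0],
    [0.6,0.16,0,0],
    [0.87,0.23,0,0],
  ],
)

```text
time_s: 38.2
tool_pos: [0.4422, -0.1061, 0.2886]
tool_rot: [[-0.152, 0.988, 0.0], [0.988, 0.152, -0.0], [-0.0, 0.0, -1.0]]
force: [-0.4, -0.1, -0.4]
grip_width: 0.0854
grip_force: 0.0
```

apply_moves(
  plan=[
    [0.3,0.08,0,0],
    [0.6,0.16,0,0],
    [0.87,0.23,0,0],
  ],
)

```text
time_s: 38.45
tool_pos: [0.4518, -0.0166, 0.2886]
tool_rot: [[-0.152, 0.988, 0.0], [0.988, 0.152, -0.0], [-0.0, 0.0, -1.0]]
force: [1.2, -0.2, -1.1]
grip_width: 0.0854
grip_force: 0.0
```

apply_moves(
  plan=[
    [0.3,0.08,0,0],
    [0.6,0.16,0,0],
    [0.87,0.23,0,0],
  ],
)

```text
time_s: 38.7
tool_pos: [0.4613, 0.0729, 0.2886]
tool_rot: [[-0.152, 0.988, 0.0], [0.988, 0.152, 0.0], [-0.0, 0.0, -1.0]]
force: [1.2, -0.9, -0.9]
grip_width: 0.0852
grip_force: 0.0
```

apply_moves(
  plan=[
    [0.3,0.08,0,0],
    [0.6,0.16,0,0],
    [0.87,0.23,0,0],
  ],
)

```text
time_s: 38.95
tool_pos: [0.4709, 0.1625, 0.2885]
tool_rot: [[-0.152, 0.988, 0.0], [0.988, 0.152, 0.0], [0.0, 0.0, -1.0]]
force: [1.7, 0.4, 0.7]
grip_width: 0.0853
grip_force: 0.0
```

apply_moves(
  plan=[
    [0.3,0.08,0,0],
    [0.6,0.16,0,0],
    [0.87,0.23,0,0],
  ],
)

```text
time_s: 39.2
tool_pos: [0.4804, 0.252, 0.2884]
tool_rot: [[-0.152, 0.988, 0.0], [0.988, 0.152, 0.0], [0.0, 0.0, -1.0]]
force: [0.9, -0.3, 0.3]
grip_width: 0.0854
grip_force: 0.0
```

apply_moves(
  plan=[
    [0.3,0.08,0,0],
    [0.6,0.16,0,0],
    [0.86,0.21,0,0],
    [0.86,0.21,0,0],
    [0.86,0.21,0,0],
  ],
)

```text
time_s: 39.62
tool_pos: [0.488, 0.3393, 0.2878]
tool_rot: [[-0.153, 0.988, -0.001], [0.988, 0.153, -0.001], [-0.0, -0.001, -1.0]]
force: [-0.4, -1.2, 0.4]
grip_width: 0.0853
grip_force: 0.0
```

```bash
cat > t.py <<'E'
from h import *
import sys
c=cap("wrist");s=arm.observe();print("tcp",s["tool_pos"].round(4),"tooly deg",np.degrees(np.arctan2(s["tool_rot"][1][1],s["tool_rot"][0][1])).round(2),"J1,J6",np.round(s["joint_positions"],1)[[0,5]])
save(c,sys.argv[1]);P=cloud(c);H=hsv(c);near=(np.hypot(P[...,0]-.487,P[...,1]-.339)<.08)&(c["range_z"]>0);z=P[...,2]
f=lambda m:[np.round(x,2) for x in cv2.minAreaRect((P[m][:,:2]*1000).astype(np.float32))]
k=near&(z>.085)&(z<.1);print("knob top",k.sum(),np.median(z[k]).round(4),f(k))
t=near&(z>.046)&(z<.0535)&(H[...,2]>120)&(H[...,1]<60);q=P[t];print("face z",np.median(q[:,2]).round(4),"circ",[np.round(x,2) for x in cv2.minEnclosingCircle((q[:,:2]*1000).astype(np.float32))])
y=near&(z>.06)&(H[...,0]>20)&(H[...,0]<35)&(H[...,1]>120);print("yellow",y.sum(),(P[y].mean(0)*1000).round(1))
r=near&(z>.03)&(z<.06)&((H[...,0]<6)|(H[...,0]>174))&(H[...,1]>100);print("red",r.sum(),(P[r].mean(0)*1000).round(1))
kc=np.array(f(k)[0]);a=lambda v:np.degrees(np.arctan2(v[1],v[0]))
ya=a(P[y].mean(0)[:2]*1000-kc);ra=a(P[r].mean(0)[:2]*1000-kc);print("yellow ang",ya,"red ang",ra,"cw to go",(ya-ra)%360)
E
python3 t.py w5.png; python3 -c "
from h import *
c=cap('side');save(c,'s5.png')"
```

```text
tcp [0.4882 0.3384 0.288 ] tooly deg 8.77 J1,J6 [27.3 18.5]
knob top 1173 0.0918 [array([486.51, 338.9 ]), array([18.02, 59.81]), np.float64(19.09)]
face z 0.0505 circ [array([486.52, 338.55]), np.float64(60.1)]
yellow 803 [485.4 351.3 294.7]
red 36 [535.3 318.9  51.5]
yellow ang 95.15594397624847 red ang -22.269478524495245 cw to go 117.42542250074371
```

View pics/w5.png

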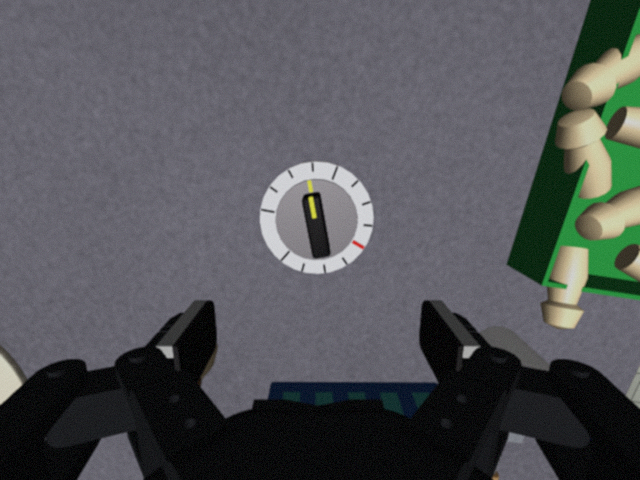

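View pics/s5.png

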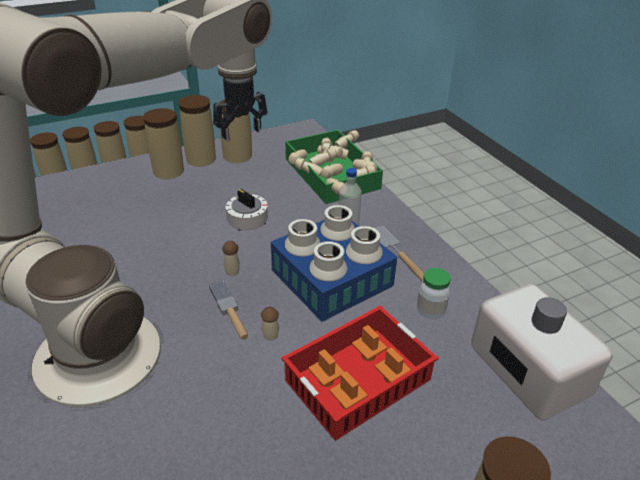

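apply_moves(
  plan=[
    [0.005,-0.015,0.3,-0.03],
    [0.005,-0.015,0.6,-0.057],
    [0.005,-0.015,0.9,-0.057],
    [0.005,-0.015,0.9,-0.057],
    [0.005,-0.015,0.9,-0.057],
  ],
)

```text
time_s: 40.13
tool_pos: [0.4866, 0.3376, 0.1982]
tool_rot: [[-0.324, 0.946, -0.002], [0.946, 0.324, -0.001], [-0.0, -0.002, -1.0]]
force: [0.3, 0.4, 1.4]
grip_width: 0.0857
grip_force: 0.0
```

apply_moves(
  plan=[
    [0,0,0.3,0],
    [0,0,0.6,0],
    [0,0,0.8,0],
    [0,0,0.8,0],
    [0,0,0.8,0],
  ],
)

```text
time_s: 40.55
tool_pos: [0.4875, 0.3386, 0.1201]
tool_rot: [[-0.324, 0.946, 0.001], [0.946, 0.324, 0.0], [0.0, 0.001, -1.0]]
force: [-0.0, -0.4, 1.0]
grip_width: 0.0852
grip_force: 0.0
```

```bash
python3 t.py w6.png
```

```text
tcp [0.4879 0.3388 0.121 ] tooly deg 18.94 J1,J6 [27.4  8.4]
knob top 4523 0.0918 [array([486.52, 339.27]), array([18.12, 59.98]), np.float64(19.02)]
face z 0.0505 circ [array([486.7 , 338.34]), np.float64(60.38)]
yellow 1375 [483.6 353.1 141. ]
red 133 [534.7 319.5  51.3]
yellow ang 101.78046966410646 red ang -22.303001703264506 cw to go 124.08347136737098
```

apply_moves(
  plan=[
    [0,-0.012,0.2,0],
    [0,-0.012,0.35,0],
    [0,-0.012,0.35,0],
    [0,-0.012,0.35,0],
  ],
)

```text
time_s: 40.93
tool_pos: [0.4863, 0.3384, 0.0851]
tool_rot: [[-0.325, 0.946, 0.001], [0.946, 0.325, 0.001], [0.0, 0.002, -1.0]]
force: [0.4, 0.6, 0.8]
grip_width: 0.0855
grip_force: 0.0
```

apply_moves(
  plan=[
    [0,0,0,0],
    [0,0,0,0],
    [0,0,0,0],
    [0,0,0,0],
    [0,0,0,0],
  ],
  jaw=-1,
)

```text
time_s: 41.35
tool_pos: [0.4858, 0.3383, 0.0836]
tool_rot: [[-0.325, 0.946, 0.0], [0.946, 0.325, 0.0], [0.0, 0.0, -1.0]]
force: [-1.1, 0.5, -0.1]
grip_width: 0.0255
grip_force: 0.0
```

apply_moves(
  plan=[
    [0,0,0,0],
    [0,0,0,0],
    [0,0,0,0],
    [0,0,0,0],
    [0,0,0,0],
  ],
)

```text
time_s: 41.77
tool_pos: [0.4858, 0.3383, 0.0834]
tool_rot: [[-0.325, 0.946, 0.0], [0.946, 0.325, 0.0], [-0.0, 0.0, -1.0]]
force: [-0.4, -0.7, 5.2]
grip_width: 0.0171
grip_force: 62.7
```

apply_moves(
  plan=[
    [0,0,0.01,0],
    [0,0,0.02,0],
    [0,0,0.03,0],
    [0,0,0.03,0],
  ],
)

```text
time_s: 42.1
tool_pos: [0.4859, 0.3384, 0.0832]
tool_rot: [[-0.325, 0.946, 0.002], [0.946, 0.325, 0.001], [0.0, 0.002, -1.0]]
force: [-14.6, -8.1, 42.1]
grip_width: 0.0172
grip_force: 68.2
```

apply_moves(
  plan=[
    [0,0,-0.015,0],
    [0,0,-0.015,0],
    [0,0,-0.015,0],
  ],
)

```text
time_s: 42.35
tool_pos: [0.4859, 0.3383, 0.0833]
tool_rot: [[-0.325, 0.946, 0.001], [0.946, 0.325, 0.0], [0.0, 0.001, -1.0]]
force: [-7.0, -4.9, 23.3]
grip_width: 0.0169
grip_force: 65.5
```

apply_moves(
  plan=[
    [0,0,0,0.02],
    [0,0,0,0.04],
    [0,0,0,0.06],
    [0,0,0,0.08],
    [0,0,0,0.1],
  ],
)

```text
time_s: 42.77
tool_pos: [0.4858, 0.3383, 0.0833]
tool_rot: [[-0.014, 1.0, 0.001], [1.0, 0.014, 0.0], [0.0, 0.001, -1.0]]
force: [-7.6, -4.6, 23.6]
grip_width: 0.017
grip_force: 65.6
```

apply_moves(
  plan=[
    [0,0,0,0.03],
    [0,0,0,0.06],
    [0,0,0,0.09],
    [0,0,0,0.12],
    [0,0,0,0.15],
  ],
)

```text
time_s: 43.18
tool_pos: [0.4857, 0.3384, 0.0833]
tool_rot: [[0.443, 0.897, 0.001], [0.897, -0.443, 0.0], [0.001, 0.001, -1.0]]
force: [-9.7, -3.3, 25.4]
grip_width: 0.0173
grip_force: 65.6
```

Run:
```python
from h import *
for n in("scene","side"):
    c=cap(n);H=hsv(c);P=cloud(c)
    m=(np.hypot(P[...,0]-.487,P[...,1]-.339)<.07)&(P[...,2]>.04)&(P[...,2]<.062)&((H[...,0]<8)|(H[...,0]>172))&(H[...,1]>70);q=P[m];print(n,m.sum(),(q.mean(0)*1000).round(1) if m.any() else 0)
```

```text
scene 7 [527.6 317.5  51.5]
side 4 [518.8 316.4  53.5]
```

apply_moves(
  plan=[
    [0,0,0,0.03],
    [0,0,0,0.06],
    [0,0,0,0.09],
    [0,0,0,0.12],
    [0,0,0,0.15],
  ],
)

```text
time_s: 43.7
tool_pos: [0.4856, 0.3385, 0.0833]
tool_rot: [[0.801, 0.598, 0.001], [0.598, -0.801, 0.001], [0.001, -0.0, -1.0]]
force: [-10.0, -3.2, 23.7]
grip_width: 0.0171
grip_force: 65.6
```

apply_moves(
  plan=[
    [0,0,0,0.03],
    [0,0,0,0.06],
    [0,0,0,0.09],
    [0,0,0,0.12],
    [0,0,0,0.15],
  ],
)

```text
time_s: 44.12
tool_pos: [0.4856, 0.3386, 0.0833]
tool_rot: [[0.986, 0.169, 0.001], [0.169, -0.986, 0.001], [0.001, -0.001, -1.0]]
force: [-9.2, -1.7, 24.6]
grip_width: 0.0172
grip_force: 65.6
```

apply_moves(
  plan=[
    [0,0,0,0.03],
    [0,0,0,0.06],
    [0,0,0,0.09],
    [0,0,0,0.12],
    [0,0,0,0.15],
  ],
)

```text
time_s: 44.53
tool_pos: [0.4856, 0.3387, 0.0833]
tool_rot: [[0.955, -0.297, 0.001], [-0.297, -0.955, 0.001], [0.0, -0.001, -1.0]]
force: [-9.8, -1.3, 25.0]
grip_width: 0.017
grip_force: 65.5
```

apply_moves(
  plan=[
    [0,0,0,0.02],
    [0,0,0,0.028],
    [0,0,0,0.028],
    [0,0,0,0.028],
    [0,0,0,0.028],
  ],
)

```text
time_s: 44.95
tool_pos: [0.4856, 0.3387, 0.0833]
tool_rot: [[0.927, -0.376, 0.001], [-0.376, -0.927, 0.001], [0.0, -0.001, -1.0]]
force: [-9.4, -0.6, 23.8]
grip_width: 0.0174
grip_force: 65.5
```

Run:
```python
from h import *
s=arm.observe();R=np.array(s["tool_rot"]);print(s["tool_pos"],np.degrees(np.arctan2(R[1,1],R[0,1])),np.round(s["joint_positions"],1),s["force"],s["moment"])
```

```text
[0.4856018  0.33873308 0.08329234] -112.06042244712285 [ 27.4  17.2  92.7   0.   70.1 139.5] [-9.35475445 -0.55984024 23.77831702] [-0.05715504  1.62514348 -0.27125875]
```

apply_moves(
  plan=[
    [0,0,0,0],
    [0,0,0,0],
    [0,0,0,0],
    [0,0,0,0],
    [0,0,0,0],
  ],
  jaw=0.3,
)

```text
time_s: 45.37
tool_pos: [0.4855, 0.3381, 0.0814]
tool_rot: [[0.927, -0.376, -0.0], [-0.376, -0.927, -0.0], [-0.0, 0.0, -1.0]]
force: [0.3, -0.2, -0.3]
grip_width: 0.0558
grip_force: 0.0
```

apply_moves(
  plan=[
    [0,0,-0.2,0],
    [0,0,-0.4,0],
    [0,0,-0.7,0],
    [0,0,-1,0],
    [0,0,-1,0],
  ],
)

```text
time_s: 45.78
tool_pos: [0.4872, 0.339, 0.1875]
tool_rot: [[0.927, -0.376, 0.007], [-0.376, -0.927, 0.003], [0.005, -0.005, -1.0]]
force: [0.9, -0.1, 1.0]
grip_width: 0.0556
grip_force: 0.0
```

apply_moves(
  plan=[
    [0,0,-0.3,0],
    [0,0,-0.6,0],
    [0,0,-1,0],
    [0,0,-1,0],
    [0,0,-1,0],
  ],
  jaw=1,
)

```text
time_s: 46.2
tool_pos: [0.4862, 0.3385, 0.2837]
tool_rot: [[0.927, -0.376, 0.003], [-0.376, -0.927, 0.002], [0.003, -0.003, -1.0]]
force: [0.5, -0.1, -1.4]
grip_width: 0.0855
grip_force: 0.0
```

```bash
python3 t.py w7.png; python3 k.py; python3 -c "
import cv2
a=cv2.imread('pics/w7.png');cv2.imwrite('pics/w7c.png',cv2.resize(a[120:320,210:430],(660,600),interpolation=cv2.INTER_CUBIC))"
```

```text
tcp [0.4858 0.3383 0.2818] tooly deg -112.06 J1,J6 [ 27.4 139.5]
knob top 1190 0.0918 [array([486.23, 338.51]), array([17.4 , 59.72]), np.float64(67.5)]
face z 0.0505 circ [array([485.9 , 338.82]), np.float64(60.1)]
yellow 1000 [497.8 335.2 298.8]
red 44 [534.  318.6  51.5]
yellow ang -15.79262068109085 red ang -22.653295984019564 cw to go 6.860675302928714
scene basket 2152 [array([ 489.6, -315.5]), array([272. , 190.6]), np.float64(9.0)]
side basket 1823 [array([ 487.9, -314.6]), array([271.8, 191.4]), np.float64(8.9)]
[0.48540597 0.33806838 0.28035368] 0.08563757839196784 [-0.5  0.8 -0.2]
```

View pics/w7c.png

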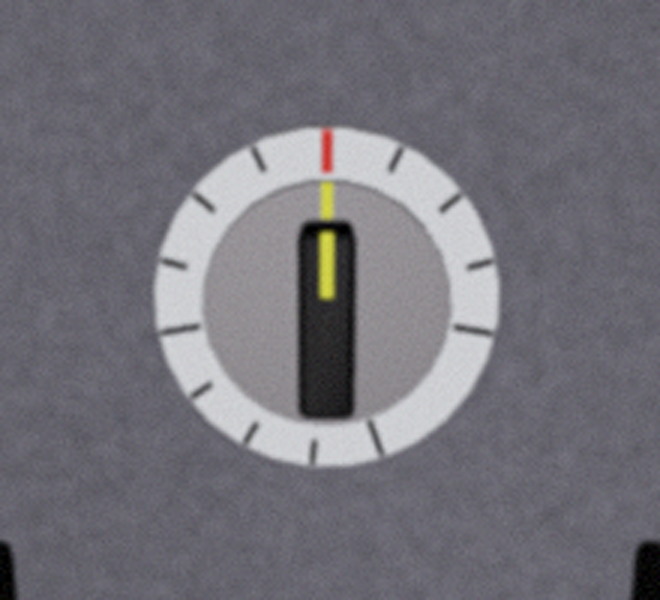

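The pointer (yellow, crop 327,200) sits exactly on the red 40 tick (327,150). The unit has neither spun nor shifted. All four bungs are in the basket and the robot is clear.

```bash
python3 -c "
from workcell import arm
print(arm.sign_off())"
```

```text
the job is handed in; nothing more can be done
None
```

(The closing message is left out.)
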